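# Clear out the coffee-cream organiser and brush its crumb gutter

### The job

Clear out the steel organiser: lift each bin straight up out of its cell before you tip it, empty its cream cups into the big steel bowl, and stand the empty bins upright on the tray, gently. When all the bins are out, take the gutter brush from its stand and draw its bristles slowly (a few centimetres a second) and lightly along the whole crumb gutter in the organiser's floor, from its closed end at the left, round the bend and out through the notch in the front wall; then hang the brush back in its stand. All the cream cups must end up in the bowl, and the things standing about are to be left alone.

Things in the scene. Friction and masses are not known exactly. Their poses are not given: they have to be found in the camera images.
- organiser: Open steel frame, fixed, 129 (x) x 201 (y) x 43 mm high, walls 3 mm. Origin: centre of its underside; front is -x, left is +y. Three cells along y, centres at y +66, 0, -66 mm, each 123 (x) x 63 mm (y), floor 8 mm above the table; dividers have 36 mm gaps in the middle (x 0). Crumb gutter in the floor, 14 mm wide, 4 mm deep; front wall has a 34 mm wide notch at y -66 mm, where it runs out.
- bin_1: White plastic insert bin, smooth, 0.14 kg. In its cell it has 1.5 mm play a side. Origin: centre of its underside, z up. All bins alike: 120 (x) x 60 (y) mm, rear wall 50 mm high; floor flat from x +57 to -12 mm, then a ramp rising at 24 degrees to the pouring lip at x -60, 22 mm high, towards the organiser's front. A rigid bail handle stands over it, see bin_2.
- bin_2: White plastic insert bin, smooth, 0.14 kg. In its cell it has 1.5 mm play a side. Origin: centre of its underside, z up. The bail of each bin: a bar 10 mm thick along the bin's x, 14 mm high, 56 mm long along y, middle at x +5, y 0, 85 mm above the underside; 28 mm free under it above the side walls. Grip it from above across its 10 mm.
- bin_3: White plastic insert bin, smooth, 0.14 kg. In its cell it has 1.5 mm play a side. Origin: centre of its underside, z up. Any bin: its cups slide out over the lip (-x end) when it is tipped, lip down, by about 45 degrees. Shape: see bin_1, handle: see bin_2.
- cream_1: Coffee-cream portion cup, a closed white cup with a foil lid, 32 mm diameter, 21 mm high, 15 g; may be absent. If there, starts in bin_1. Origin: centre of its underside; z to its lid.
- cream_2: Coffee-cream portion cup, a closed white cup with a foil lid, 32 mm diameter, 21 mm high, 15 g; may be absent. If there, starts in bin_1. Origin: centre of its underside; z to its lid.
- cream_3: Coffee-cream portion cup, a closed white cup with a foil lid, 32 mm diameter, 21 mm high, 15 g; may be absent. If there, starts in bin_2. Origin: centre of its underside; z to its lid.
- cream_4: Coffee-cream portion cup, a closed white cup with a foil lid, 32 mm diameter, 21 mm high, 15 g; may be absent. If there, starts in bin_2. Origin: centre of its underside; z to its lid.
- cream_5: Coffee-cream portion cup, a closed white cup with a foil lid, 32 mm diameter, 21 mm high, 15 g; may be absent. If there, starts in bin_3. Origin: centre of its underside; z to its lid.
- cream_6: Coffee-cream portion cup, a closed white cup with a foil lid, 32 mm diameter, 21 mm high, 15 g; may be absent. If there, starts in bin_3. Origin: centre of its underside; z to its lid.
- steel_bowl: Big empty steel bowl, loose, 318 mm across the rim, 129 mm high, 0.47 kg, flat bottom inside of about 128 mm diameter, sides sloping out to the rim. Origin: centre of its underside; z up.
- tray: Low wood-coloured serving tray, fixed to the table, 200 (x) x 310 (y) mm, rim 13 mm high and 6 mm wide, its floor 4 mm above the table. Origin: centre of its underside. The three bins fit side by side, each lengthwise along the tray's x, 90 mm apart.
- gutter_brush: Slim brush, 0.08 kg, hanging upright, bristles down. Origin: on its axis at the underside of its black collar (30 mm diameter, 5 mm thick); z up along the handle. Square white handle 16 x 16 mm, flats facing its x and y, z 4 to 109 mm; grip it about 65 mm up. Below the collar a steel ferrule 13 mm thick to z -46 mm, then the bristle tuft, 7 mm thick, tip at z -62 mm when free.
- brush_tip (a point): The end of the bristle tuft, on the brush's axis; it moves up with the bristles as they are pressed.
- bristles (a joint): How far the bristle tuft is pressed in, m: 0 free, 0.010 fully. Springy: about 1 N to start, 250 N/m, about 3.5 N at full travel, rigid beyond. Pressing 3 to 7 mm is right.
- stand_mouth (a point): Centre of the mouth of the brush's steel drip stand (fixed; foot 76 mm diameter, upright tube 33 mm outside and 23 mm inside diameter, 78 mm high). The brush's ferrule hangs in the tube and the underside of its collar rests on this mouth, 78 mm above the table.
- salt: Salt shaker, 44 mm diameter, 90 mm high, a bystander; origin: centre of its underside.
- timer: Blue and white dial timer, 72 mm across, 37 mm high, a bystander; origin: centre of its underside.
- gutter_start (a point): Point on the gutter's bottom (4 mm above the table), on its centre line, 10 mm from its closed left end: organiser x 0, y +78 mm. From here the gutter runs straight along the organiser's -y to the bend. The bins cover the gutter while they stand in their cells.
- gutter_bend (a point): Point on the gutter's bottom where its centre lines meet at the right-angled bend: organiser x 0, y -66 mm. From here it runs straight along the organiser's -x to the notch.
- gutter_out (a point): Point on the gutter's bottom, on its centre line, just inside the notch in the front wall: organiser x -54, y -66 mm. The frame ends at x -64.5 mm.
- pepper: Jar with a green cap, 46 mm diameter, 106 mm high, a bystander; origin: centre of its underside.
Mind the look-alikes: they are no part of the job. What is shaped like the part that bears stand_mouth but blue is not meant.

How it is judged:
By the outcome, as a careful person would: the job done as asked, in the order asked, and still so for the second after the job is handed in, with the robot touching nothing.
Of cream_1, cream_2, cream_3, cream_4, cream_5, cream_6 only 2 to 5 are there at a start; the rules pass over those that are not, and their reading is None.
At some moment in a run one of steel_bowl, bin_1, bin_2, bin_3 may be knocked a few centimetres aside while the robot is not near it.
It also fails if it takes over 210 s, if anything falls off the work surface, if the arm or the gripper's body presses on something with over 40 N, if the wrist force passes 120 N, or if a joint passes its speed limit or range.

### The arm

A 6-joint arm with a two-finger parallel gripper is mounted at the origin on a cart in front of the work surface, level with it; the furniture and walls round the work are solid. World frame = base frame: x ahead of the robot, y to its left, z up, the work surface at z = 0. Lengths are in m, angles in degrees, forces in N, time in s.
With the tool pointing down it reaches from about 0.375 to 0.75 m from the base axis. Payload 9 kg.
Tool frame: the origin (TCP) lies where the fingers leave the gripper's body, on its centre line; the fingertips stand 73 mm ahead of it and the grasp point (between the pads) lies 54 mm ahead of it (robot.tip_reach is the distance from the TCP to the fingertips, in m); z points along the fingers, y is the direction in which the jaws open and shut (so a half turn about z gives the same grasp; the last joint's range is limited). The gripper opens to 85 mm and grips with 20 to 120 N. Pads are 22 mm wide; open, the fingers measure 114 mm over their backs; the gripper's body (76 mm by 85 mm) begins 54 mm behind the grasp point. The pads swing forward as they close: fully open they stand 13 mm farther back than shut.
Start: joints at [53.531, 5.964, 5.575, 89.605, 0, 77.527], TCP at [0.244, 0.548, 0.304] pointing down, gripper open.
Joint ranges: [-171.21, 171.21], [-48.23, 106.86], [-62.78, 66.21], [-105.2, 120.99], [-86.42, 89.51], [-180, 180]. Speed limits (degrees/s): [127.2, 127.2, 147.25, 180, 180, 180].

### API

Orientations are given as [roll, pitch, yaw] about the fixed x, y, z axes, in that order (R = Rz(yaw) Ry(pitch) Rx(roll)).
In Python, from plant import robot gives the robot as it stands. Calls block until the motion is done:
- robot.move_pose(position, orientation): joint-space move of the TCP to a pose.
- robot.line_to(position, vel=0.15, rotation=None, guard=None): straight line of the TCP; rotation=None keeps the orientation; vel is the mean speed in m/s. With guard (N) it stops when the force on the tool has changed by that much, and returns True; else False.
- robot.goto_joints(angles): joint-space move.
- robot.set_gripper(opening): finger opening in m; the grip force is fixed at half the most; returns when the fingers have stopped.
- robot.pause(seconds).
- robot.ik(position, orientation): joint angles nearest the present ones, or None.
- robot.observe(): the state.
- robot.grab_frame(name): name is "scene" or "top"; returns the picture (384x512x3 uint8, blue, green, red); there is no depth.
- robot.get_calibration(name): a dict with "vertical_fov" (degrees; the focal length in pixels is half the picture's height over the tangent of half this angle, whatever the lens; pixels are square), "cx", "cy" (the principal point, pixels), "k1" (the pictures are not rectified: a ray, as slopes to the right and down, at radius r is drawn at 1 + k1 r^2 times it, then the intrinsics apply), "rvec" (rotation vector, rad) and "tvec" (3), from world to camera coordinates, as OpenCV has them. Camera axes: x right, y down, z forward; pixel columns grow to the right and rows downward; lengths in m; the calibration is good to about 2 mm. A picture is of the moment at which its call begins. get_calibration takes no time and is no camera call.
A pose or a line that the arm cannot do raises robot.IKError and nothing moves.
- robot.job_done(): hands the job in, once; it reports no verdict.
The state is a dict: "time": time; "q": joint angles; "qvel": joint speeds; "joint_torque": joint torques, N m; "tool_pos": TCP position; "tcp_rot": TCP orientation; "ft_force": force on the tool from outside, world axes, zero at the start; "torque": the same for the moment, N m; "gripper_width": finger opening in m.
Only numpy, scipy, OpenCV 4.12 (cv2) and the standard library are available. Lean on these libraries where they do the work, as an engineer would, in place of code of your own. Each camera call takes 0.05 s, during which the arm holds its last target.

## Working session

There is one attempt and no reset: what is moved stays moved. The work goes in short steps, each a Python script; the robot and the scene stay as the last script left them, time stands still between calls to the robot, and variables do not carry over. Pictures are saved under pics/ and viewed, and the job is handed in when it is done.

```bash
ls -la; mkdir -p pics; python3 - <<'E'
from plant import robot
import cv2
for n in("scene","top"):
    cv2.imwrite(f"pics/a_{n}.png",cv2.resize(robot.grab_frame(n),(800,600),interpolation=cv2.INTER_CUBIC)); print(robot.get_calibration(n))
o=robot.observe();print(o)
E
```

```text
total 12
drwxr-xr-x  3 agent agent 4096 Dec  7 00:29 .
drwxr-xr-x 23 root  root  4096 Dec  7 00:29 ..
drwxr-xr-x  2 agent agent 4096 Dec  7 00:29 pics
{'vertical_fov': 53.442235225793326, 'cx': 256.7185026713444, 'cy': 192.1621417453999, 'k1': -0.11684541870260025, 'rvec': array([ 2.15304166, -0.61669826,  0.31554289]), 'tvec': array([-0.51639465,  0.27054199,  0.97967926])}
{'vertical_fov': 48.58483352745996, 'cx': 258.51676676205017, 'cy': 187.3538555089221, 'k1': -0.1344858304857588, 'rvec': array([ 2.20554358, -2.01043529,  0.20143576]), 'tvec': array([-0.03063965,  0.63725775,  1.14731374])}
{'time': 0.1, 'q': array([ 5.35298363e+01,  5.99866198e+00,  5.53269403e+00,  8.96044076e+01,
       -4.87035437e-04,  7.75287142e+01]), 'qvel': array([ 0.06552294, -0.10448044,  0.07843087, -0.08172357,  0.12669043,
        0.06555872]), 'joint_torque': array([ 5.87409973e-03, -5.58206820e+01,  5.04719710e+01,  1.30077804e-02,
       -3.53178939e-04,  2.59761134e-05]), 'tool_pos': array([0.24388017, 0.54797452, 0.30317594]), 'tcp_rot': array([-1.79931180e+02, -1.47220816e-02,  1.56001114e+02]), 'ft_force': array([0.19855883, 0.39456439, 0.34684142]), 'torque': array([ 0.04289975,  0.03597543, -0.04021782]), 'gripper_width': 0.08550847788907298}
```

View pics/a_scene.png

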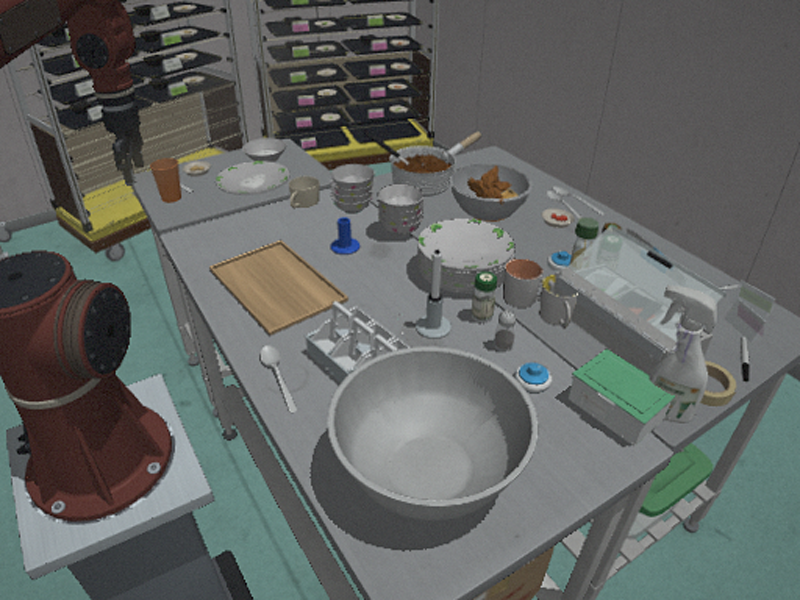

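View pics/a_top.png

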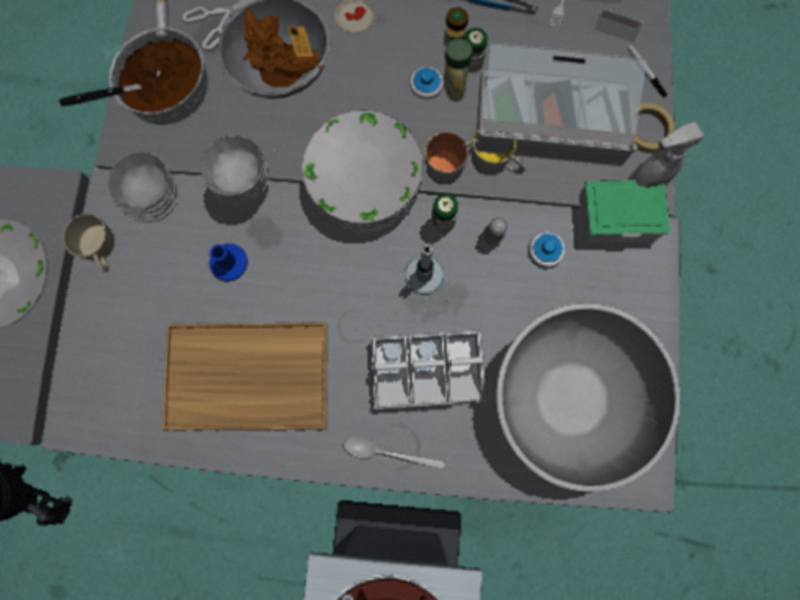

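The top view shows the tray at about (245,377), the organiser at (428,370) with cups visible in the left and middle cells, the brush and stand at (424,275), the bowl at (587,398), salt (496,230), timer (547,249) and pepper (445,208). I'll make helpers and measure next.

```bash
cat > h.py <<'E'
import numpy as np, cv2
from plant import robot
def cal(n):
    c=robot.get_calibration(n); f=192/np.tan(np.radians(c["vertical_fov"]/2))
    K=np.array([[f,0,c["cx"]],[0,f,c["cy"]],[0,0,1]]); D=np.array([c["k1"],0,0,0,0.])
    return K,D,c["rvec"],c["tvec"]
def ray(n,uv):
    K,D,r,t=cal(n); R=cv2.Rodrigues(r)[0]
    p=cv2.undistortPoints(np.array(uv,float).reshape(-1,1,2),K,D).reshape(-1,2)
    d=np.c_[p,np.ones(len(p))]@R; return -R.T@t,d
def onz(n,uv,z):
    C,d=ray(n,uv); return C+d*((z-C[2])/d[:,2])[:,None]
def tri(uv1,uv2): # scene, top
    C1,d1=ray("scene",[uv1]);C2,d2=ray("top",[uv2]); A=np.c_[d1[0],-d2[0]]
    s=np.linalg.lstsq(A,C2-C1,rcond=None)[0]; a=C1+s[0]*d1[0]; b=C2+s[1]*d2[0]
    return (a+b)/2,np.linalg.norm(a-b)
def proj(n,P):
    K,D,r,t=cal(n); return cv2.projectPoints(np.array(P,float).reshape(-1,1,3),r,t,K,D)[0].reshape(-1,2)
def crop(n,u0,v0,w,h,s,name,img=None):
    img=robot.grab_frame(n) if img is None else img
    cv2.imwrite(f"pics/{name}.png",cv2.resize(img[v0:v0+h,u0:u0+w],None,fx=s,fy=s,interpolation=cv2.INTER_CUBIC))
    return img
E
python3 - <<'E'
from h import *
i=crop("top",225,120,100,150,4,"b_top1"); crop("top",300,180,150,140,4,"b_bowl",i)
cv2.imwrite("pics/top0_raw.png",i)
j=crop("scene",180,130,160,120,5,"b_sc1");cv2.imwrite("pics/sc0_raw.png",j)
# tray mask
hsv=cv2.cvtColor(i,cv2.COLOR_BGR2HSV); m=cv2.inRange(hsv,(5,70,60),(25,255,255)); m[:190]=0; m[:,:90]=0
cs=max(cv2.findContours(m,0,2)[0],key=cv2.contourArea); b=cv2.minAreaRect(cs);print(b)
P=onz("top",cv2.boxPoints(b),0.013);print(P.round(3),P.mean(0))
E
```

```text
((156.0, 240.0), (104.0, 68.0), 0.0)
[[0.349 0.455 0.013]
 [0.548 0.486 0.013]
 [0.578 0.173 0.013]
 [0.381 0.151 0.013]] [0.46406749 0.31625521 0.013     ]
```

View pics/b_top1.png

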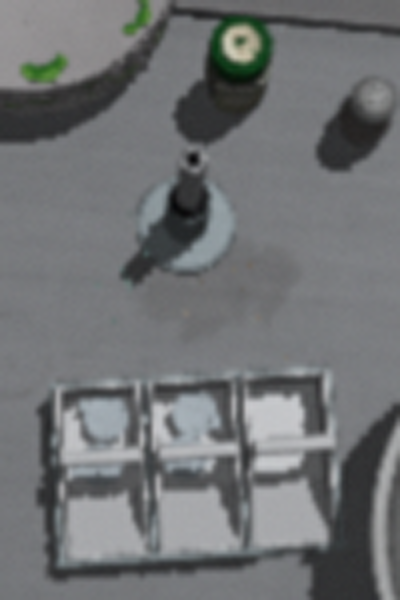

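View pics/b_sc1.png

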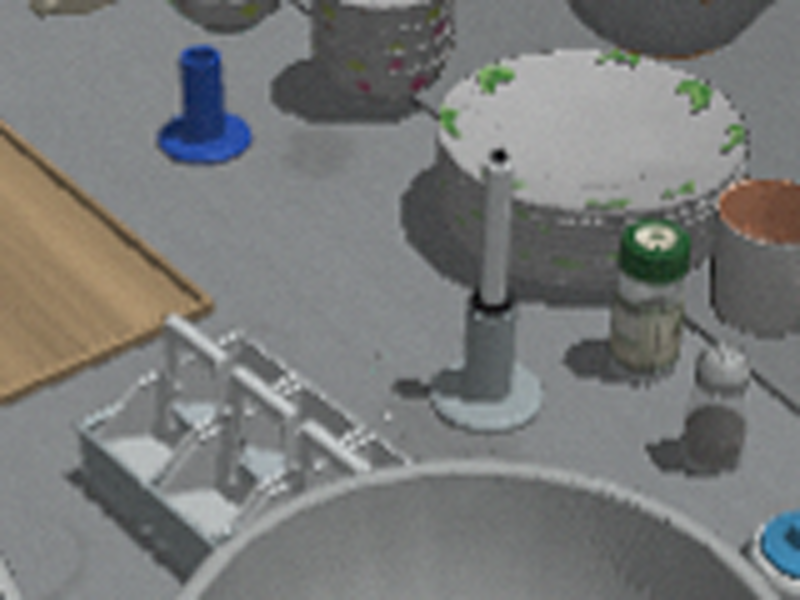

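View pics/b_bowl.png

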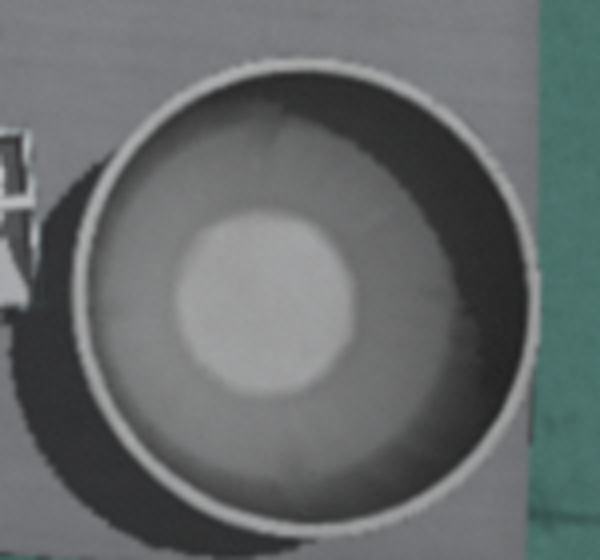

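```bash
python3 - <<'E'
from h import *
i=cv2.imread("pics/top0_raw.png")
f=lambda L:[(u/4+225-.375,v/4+120-.375) for u,v in L]
bars=f([(63,458),(143,455),(155,453),(240,445),(248,445),(335,438)])
B=onz("top",bars,0.1);print(B.round(4)); print(((B[0::2]+B[1::2])/2).round(4))
fc=onz("top",f([(58,568),(330,548),(55,385),(332,370)]),.043);print("rim F-L,F-R,R-L,R-R",fc.round(4))
print("cams",ray("top",[(0,0)])[0],ray("scene",[(0,0)])[0])
# bowl rim
m=f([(0,0)])
g=lambda u,v:(u/4+300-.375,v/4+180-.375)
pts=[g(*p) for p in[(305,60),(540,290),(310,535),(73,285)]]
R=onz("top",pts,.129);print("bowl",R.round(3),R.mean(0))
fl=[g(*p) for p in[(265,210),(355,303),(265,397),(175,303)]]
R=onz("top",fl,.005);print("bowl floor",R.round(3),R.mean(0))
s=lambda u,v:(u/5+180-.4,v/5+130-.4)
print("brush top",tri(s(500,156),f([(195,160)])[0]))
print("collar",tri(s(491,303),f([(188,207)])[0]))
print("foot",onz("top",f([(187,221)]),.003),onz("scene",[s(487,395)],.003))
# tray poly
hsv=cv2.cvtColor(i,cv2.COLOR_BGR2HSV); m=cv2.inRange(hsv,(5,70,60),(25,255,255)); m[:190]=0; m[:,:90]=0
c=max(cv2.findContours(m,0,1)[0],key=cv2.contourArea)
a=cv2.approxPolyDP(cv2.convexHull(c),5,True).reshape(-1,2);print(a)
P=onz("top",a,.013);print(P.round(4),P.mean(0))
crop("top",90,190,140,100,5,"c_tray",i)
E
```

```text
[[ 0.4969  0.0646  0.1   ]
 [ 0.5039  0.0108  0.1   ]
 [ 0.506   0.0029  0.1   ]
 [ 0.5167 -0.054   0.1   ]
 [ 0.5172 -0.0595  0.1   ]
 [ 0.5273 -0.118   0.1   ]]
[[ 0.5004  0.0377  0.1   ]
 [ 0.5114 -0.0256  0.1   ]
 [ 0.5222 -0.0887  0.1   ]]
rim F-L,F-R,R-L,R-R [[ 0.4244  0.0634  0.043 ]
 [ 0.4558 -0.1262  0.043 ]
 [ 0.5534  0.0785  0.043 ]
 [ 0.5824 -0.1184  0.043 ]]
cams [0.39559707 0.00349151 1.25174111] [ 0.10408352 -0.7931802   0.81219434]
bowl [[ 0.634 -0.292  0.129]
 [ 0.491 -0.46   0.129]
 [ 0.32  -0.31   0.129]
 [ 0.469 -0.144  0.129]] [ 0.47844512 -0.30153258  0.129     ]
bowl floor [[ 0.544 -0.299  0.005]
 [ 0.481 -0.37   0.005]
 [ 0.408 -0.306  0.005]
 [ 0.47  -0.236  0.005]] [ 0.47594109 -0.30274546  0.005     ]
brush top (array([ 0.68785345, -0.00544288,  0.18885326]), np.float64(0.0013653359564277361))
collar (array([ 0.68505557, -0.00509515,  0.07763539]), np.float64(0.0017532535726461067))
foot [[ 0.69170568 -0.00541329  0.003     ]] [[ 0.68492827 -0.00748617  0.003     ]]
[[208 207]
 [207 274]
 [104 274]
 [107 208]]
[[0.5752 0.1724 0.013 ]
 [0.381  0.1534 0.013 ]
 [0.3487 0.4554 0.013 ]
 [0.5431 0.476  0.013 ]] [0.4619785  0.31431624 0.013     ]
```

View pics/c_tray.png

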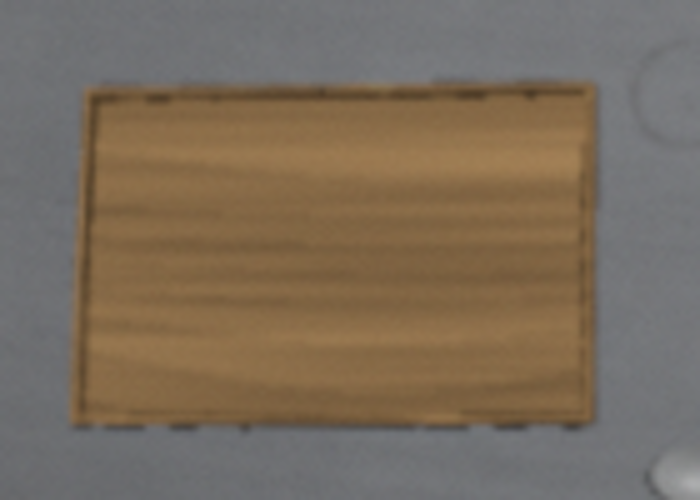

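```bash
cat >> h.py <<'E'
def T(pose,P):
    x,y,a=pose; a=np.radians(a); P=np.array(P,float); c,s=np.cos(a),np.sin(a)
    return np.c_[x+c*P[:,0]-s*P[:,1], y+s*P[:,0]+c*P[:,1], P[:,2]]
def overlay(n,img,lines,u0,v0,w,h,s,name):
    im=cv2.resize(img[v0:v0+h,u0:u0+w],None,fx=s,fy=s,interpolation=cv2.INTER_CUBIC)
    for L,col in lines:
        p=((proj(n,L)-[u0,v0]+.5)*s-.5); cv2.polylines(im,[np.round(p*16).astype(np.int32)],False,col,1,cv2.LINE_AA,4)
    cv2.imwrite(f"pics/{name}.png",im)
def orglines(p):
    r=[];X,Y=.0645,.1005
    r.append((T(p,[(-X,-Y,.043),(X,-Y,.043),(X,Y,.043),(-X,Y,.043),(-X,-Y,.043)]),(0,0,255)))
    return r
def barlines(p):
    r=[]
    for c in(.066,0,-.066):
        r.append((T(p,[(0,c-.028,.1),(.01,c-.028,.1),(.01,c+.028,.1),(0,c+.028,.1),(0,c-.028,.1)]),(0,255,0)))
    return r
E
python3 - <<'E'
from h import *
i=cv2.imread("pics/top0_raw.png");j=cv2.imread("pics/sc0_raw.png")
p=(.5055,-.025,9.5)
overlay("top",i,orglines(p)+barlines(p),230,205,90,65,8,"d_top")
overlay("scene",j,orglines(p)+barlines(p),185,185,90,65,8,"d_sc")
E
```

```text
(no output)
```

View pics/d_top.png

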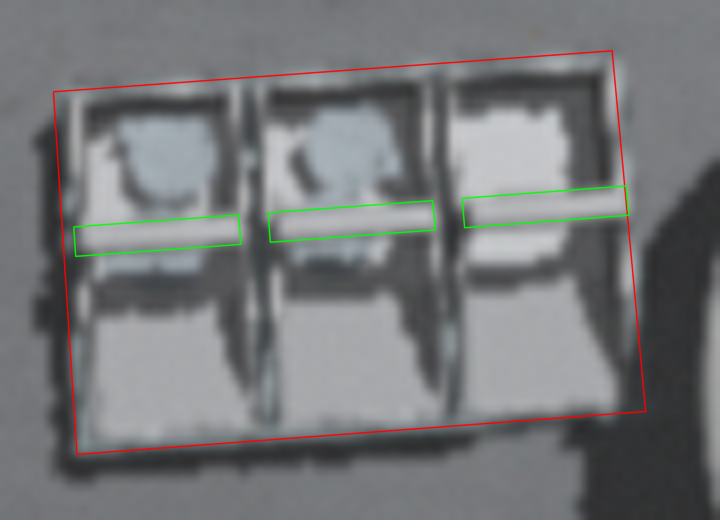

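View pics/d_sc.png

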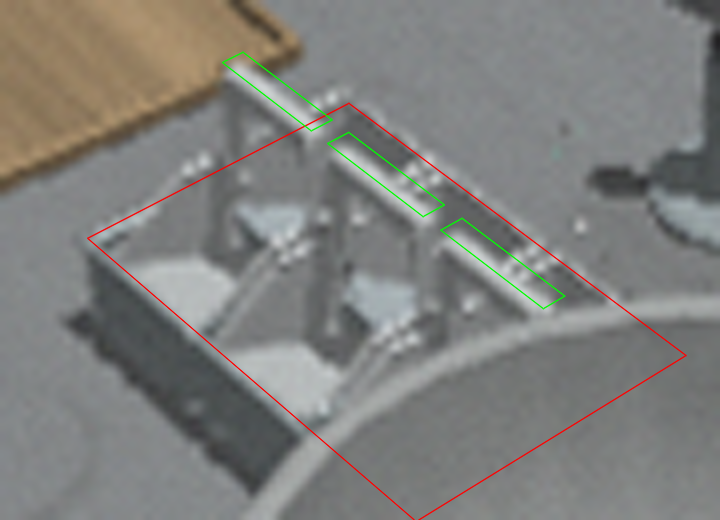

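```bash
cat >> h.py <<'E'
from scipy.spatial.transform import Rotation as Ro
G=0.054
def down(yaw): # object yaw (deg): jaws along object x
    return Ro.from_euler('xyz',[180,0,yaw+90],degrees=True)
def rpy(R): return list(R.as_euler('xyz',degrees=True))
def tilt(yaw,th):
    a=np.radians(yaw); u=np.array([-np.sin(a),np.cos(a),0])
    return Ro.from_rotvec(-np.radians(th)*u)*down(yaw)
def tcp_from_lip(lip,yaw,th):
    """bin tilted th lip down, yaw; lip world point -> (tcp, R). bar rel lip (.065,0,.063) in bin frame"""
    Rb=Ro.from_rotvec(-np.radians(th)*np.array([-np.sin(np.radians(yaw)),np.cos(np.radians(yaw)),0]))*Ro.from_euler('z',yaw,degrees=True)
    return np.array(lip)+Rb.apply([.065,0,.063+G]), rpy(tilt(yaw,th))
E
python3 - <<'E'
from h import *
o=.5065,-.025,9.5
for c in(.066,0,-.066):
    b=T(o,[(.005,c,.093+G)])[0]; print("bin",b.round(3),np.round(robot.ik(b,rpy(down(9.5))),1))
for yaw in(9.5,-32,-10):
  for th in(0,30,55,65):
    p,r=tcp_from_lip((.478,-.302,.115 if th else .17),yaw,th); q=robot.ik(p,r); print(yaw,th,p.round(3),None if q is None else np.round(q,1))
t=(.462,.3145,6)
for c in(.09,0,-.09):
    b=T(t,[(.005,c,.089+G)])[0]; q=robot.ik(b,rpy(down(6)));print("tray",b.round(3),None if q is None else np.round(q,1))
for yaw in(0,9.5,90): q=robot.ik((.686,-.005,.143+G),rpy(down(yaw)));print("brush",None if q is None else np.round(q,1))
for P in[(0,.078),(0,-.066),(-.075,-.066)]:
  b=T(o,[(*P,.126+G)])[0];print("gut",b,np.round(robot.ik(b,rpy(down(9.5))),1))
E
```

```text
bin [0.501 0.041 0.147] [-10.3  -9.5 -26.   73.5   0.   70.2]
bin [ 0.511 -0.024  0.147] [-17.4  -7.7 -24.3  73.4   0.   63.1]
bin [ 0.522 -0.089  0.147] [-23.9  -4.5 -21.3  73.2   0.   56.6]
9.5 0 [ 0.542 -0.291  0.287] [-40.4   8.5   6.6  88.    0.   40.1]
9.5 30 [ 0.476 -0.302  0.249] [-57.1 -20.1 -27.9  69.4  27.3  26.5]
9.5 55 [ 0.42  -0.312  0.235] [-73.9 -31.2 -44.3  67.6  54.5  11.4]
9.5 65 [ 0.401 -0.315  0.223] [-79.8 -28.6 -47.2  69.9  65.    1.6]
-32 0 [ 0.533 -0.336  0.287] [-44.1  11.2   9.5  88.3   0.   77.9]
-32 30 [ 0.476 -0.301  0.249] [-49.2 -34.4 -39.6  56.    8.5  75. ]
-32 55 [ 0.428 -0.271  0.235] None
-32 65 [ 0.411 -0.26   0.223] None
-10 0 [ 0.542 -0.313  0.287] [-42.   10.4   8.6  88.2   0.   58. ]
-10 30 [ 0.476 -0.302  0.249] [-54.3 -29.3 -35.4  61.4  20.4  49.8]
-10 55 [ 0.42  -0.292  0.235] None
-10 65 [ 0.401 -0.288  0.223] None
tray [0.458 0.405 0.143] [ 29.2   9.7  -7.2  73.1   0.  113.2]
tray [0.467 0.315 0.143] [ 20.7   1.6 -15.8  72.6   0.  104.7]
tray [0.476 0.226 0.143] [ 11.1  -4.8 -22.1  72.7   0.   95.1]
brush [-11.3  21.4  12.1  80.7   0.   78.7]
brush [-11.3  21.4  12.1  80.7   0.   69.2]
brush [-11.3  21.4  12.1  80.7   0.  -11.3]
gut [0.49362629 0.05193028 0.18      ] [ -9.1 -11.6 -24.4  77.3   0.   71.4]
gut [ 0.51739314 -0.09009485  0.18      ] [-24.2  -6.4 -19.6  76.7   0.   56.3]
gut [ 0.44342172 -0.10247342  0.18      ] [-29.6 -19.5 -30.9  78.5   0.   50.9]
```

```bash
python3 - <<'E'
from h import *
g=lambda u,v:(230+(u+.5)/8-.5,205+(v+.5)/8-.5); s=lambda u,v:(185+(u+.5)/8-.5,185+(v+.5)/8-.5)
print(tri(s(381,179),g(352,222)), tri(s(274,92),g(158,236)),tri(s(502,267),g(545,207)))
print(T((.5055,-.025,9.5),[(.005,.066,0),(.005,0,0),(.005,-.066,0)]))
E
```

```text
(array([ 0.50958621, -0.02424455,  0.09788834]), np.float64(0.0015463798179268966)) (array([0.49894073, 0.04063665, 0.09975168]), np.float64(0.0008413189460124667)) (array([ 0.52135687, -0.08947155,  0.09788178]), np.float64(4.939017254265512e-05))
[[ 0.49953829  0.04092009  0.        ]
 [ 0.51043143 -0.02417476  0.        ]
 [ 0.52132457 -0.08926961  0.        ]]
```

```bash
cat >> h.py <<'E'
ORG=(.505,-.025,9.6); TRAY=(.462,.3145,6.0)
def st(msg=""):
    o=robot.observe(); print(msg,"t%.1f"%o["time"],o["tool_pos"].round(4),"F",o["ft_force"].round(2),"w%.4f"%o["gripper_width"])
    return o
E
python3 - <<'E'
from h import *
b=T(ORG,[(.005,.066,0)])[0]; r=rpy(down(ORG[2]))
robot.move_pose([b[0],b[1],.26],r); st("above")
print(robot.line_to([b[0],b[1],.148],.1,guard=8)); st("at")
robot.set_gripper(0.0); st("grip")
for n in("scene","top"): i=crop(n,180 if n=="scene" else 220,120 if n=="scene" else 160,130,130,4,"e_"+n)
E
```

```text
above t2.2 [0.4989 0.0416 0.2601] F [-0.58 -0.27 -0.71] w0.0854
False
at t3.5 [0.4994 0.0408 0.1487] F [ 0.06  0.57 -0.35] w0.0857
grip t4.2 [0.499  0.0409 0.148 ] F [0.16 0.14 0.54] w0.0087
```

View pics/e_scene.png

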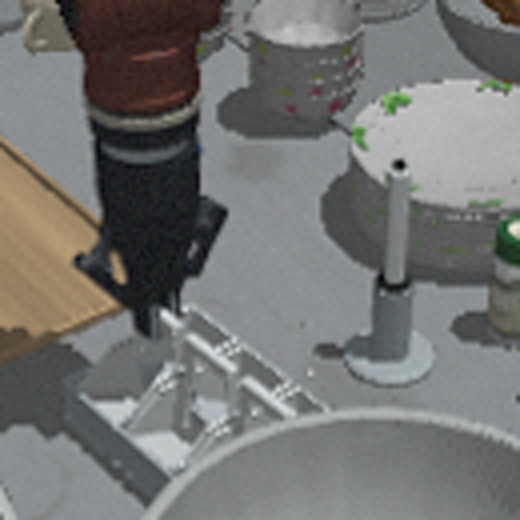

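Gripper is closed on the left bin's bail (w 8.7 mm, hand at about (150,250)). Lifting.

```bash
python3 - <<'E'
from h import *
o=st(); p=o["tool_pos"]
robot.line_to([p[0],p[1],p[2]+.06],.06); st("up")
robot.line_to([p[0],p[1],.32],.12); robot.pause(.2); F=[robot.observe()["ft_force"] for _ in range(3)];print(F)
i=crop("top",210,150,200,150,4,"f_top"); cv2.imwrite("pics/f_raw.png",i)
j=crop("scene",150,90,200,150,4,"f_sc")
E
```

```text
t4.3 [0.499  0.0409 0.1481] F [-0.28  0.6   1.15] w0.0090
up t5.4 [0.4988 0.0409 0.2076] F [ 0.67  0.17 -2.32] w0.0092
[array([ 0.27763499,  0.36247341, -2.68739879]), array([ 0.27763499,  0.36247341, -2.68739879]), array([ 0.27763499,  0.36247341, -2.68739879])]
```

View pics/f_top.png

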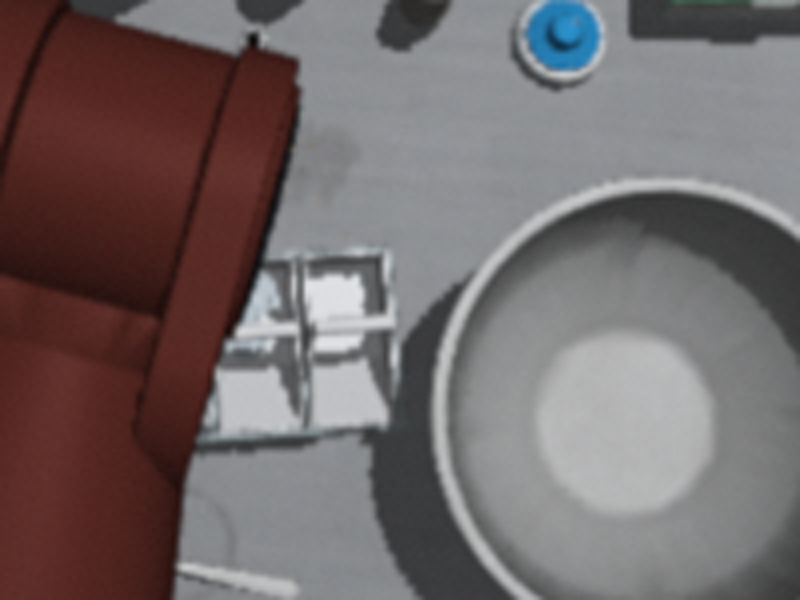

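View pics/f_sc.png

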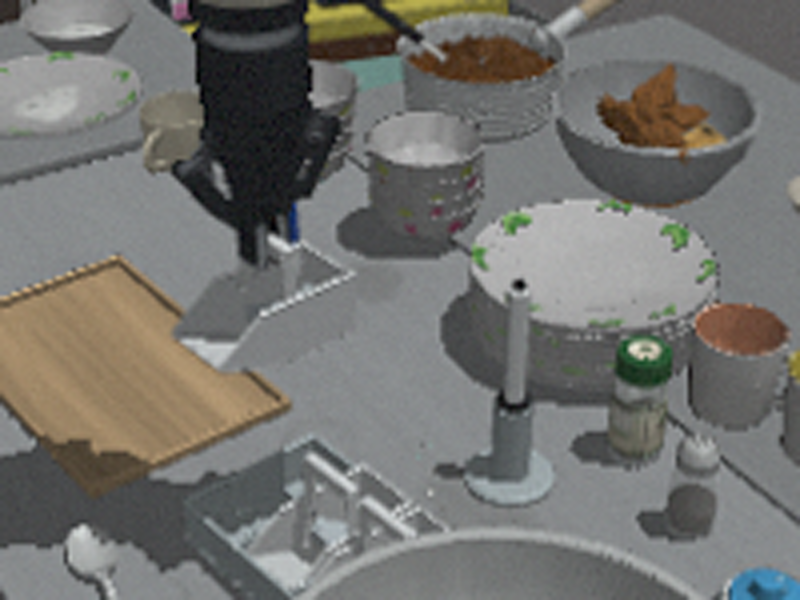

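```bash
cat >> h.py <<'E'
def bowl_center(i=None,z=.129):
    """bright flat floor disc of bowl in top view is unreliable w/ arm; use when clear"""
    pass
def pour(bowl,yaw,lipz=.112,th=(30,45,58),off=.01):
    a=np.radians(yaw); d=np.array([np.cos(a),np.sin(a)])
    L=np.array(bowl)+off*d
    p,r=tcp_from_lip((*L,.20),yaw,0); robot.line_to(p,.2,rotation=r); st("over bowl")
    p,r=tcp_from_lip((*L,.16),yaw,25); robot.line_to(p,.08,rotation=r)
    p,r=tcp_from_lip((*L,lipz),yaw,th[0]); robot.line_to(p,.08,rotation=r); st("30")
    for t in th[1:]:
        p,r=tcp_from_lip((*L,lipz),yaw,t); robot.line_to(p,.05,rotation=r); st(str(t)); robot.pause(.5)
    robot.pause(.7)
E
python3 - <<'E'
from h import *
pour((.477,-.302),ORG[2])
i=crop("top",250,130,200,150,4,"g_top"); j=crop("scene",180,150,200,150,4,"g_sc")
E
```

```text
over bowl t8.7 [ 0.551  -0.2887  0.3172] F [-0.54  0.4  -1.6 ] w0.0089
30 t10.3 [ 0.485  -0.3008  0.2465] F [-0.1   0.32 -2.04] w0.0087
45 t11.2 [ 0.4508 -0.3067  0.2413] F [ 0.19 -0.12 -1.63] w0.0088
58 t12.4 [ 0.4231 -0.3113  0.2294] F [-0.21 -0.7  -0.55] w0.0089
```

View pics/g_top.png

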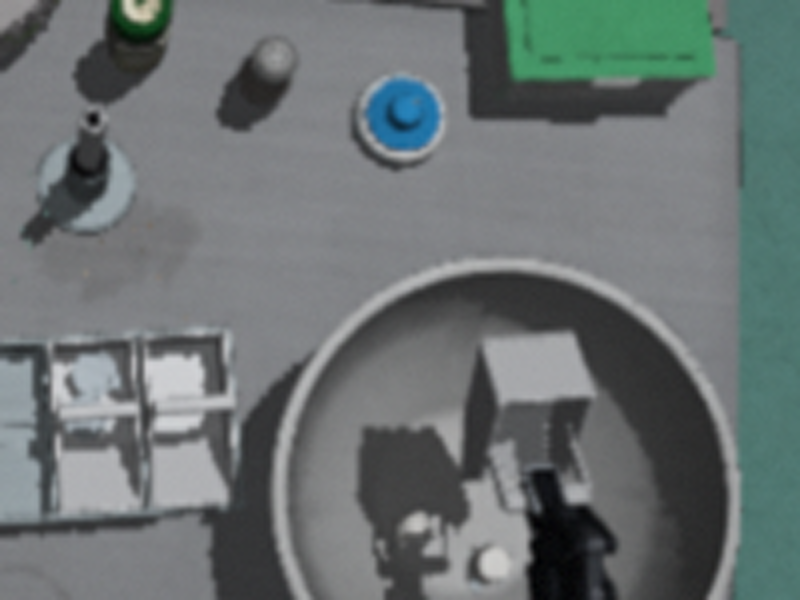

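View pics/g_sc.png

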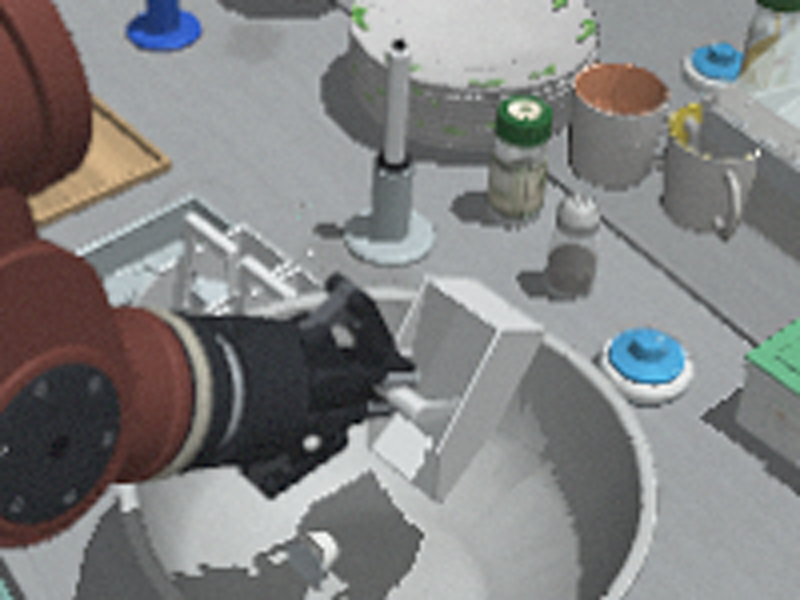

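```bash
cat >> h.py <<'E'
def unpour(bowl,yaw,name):
    a=np.radians(yaw); d=np.array([np.cos(a),np.sin(a)]); L=np.array(bowl)+.01*d
    p,r=tcp_from_lip((*L,.16),yaw,30); robot.line_to(p,.12,rotation=r)
    p,r=tcp_from_lip((*L,.20),yaw,0); robot.line_to(p,.12,rotation=r)
    robot.line_to(p-[0,-.0,0]+np.array([-.1,.2,0]),.25)
    i=crop("top",250,130,200,150,4,name+"_top"); j=crop("scene",100,100,300,225,8/3,name+"_sc")
def place(c):
    b=T(TRAY,[(.005,c,0)])[0]; r=rpy(down(TRAY[2]))
    robot.line_to([b[0],b[1],.32],.25,rotation=r); 
    robot.line_to([b[0],b[1],.165],.15); robot.pause(.2); st("pre")
    print(robot.line_to([b[0],b[1],.141],.02,guard=2.5)); st("down")
E
python3 - <<'E'
from h import *
unpour((.477,-.302),ORG[2],"i")
place(.09)
E
```

```text
pre t20.1 [0.458  0.4047 0.1659] F [ 0.18 -0.03 -0.5 ] w0.0091
True
down t21.1 [0.4574 0.4045 0.144 ] F [-0.13 -0.07  3.97] w0.0089
```

View pics/i_top.png

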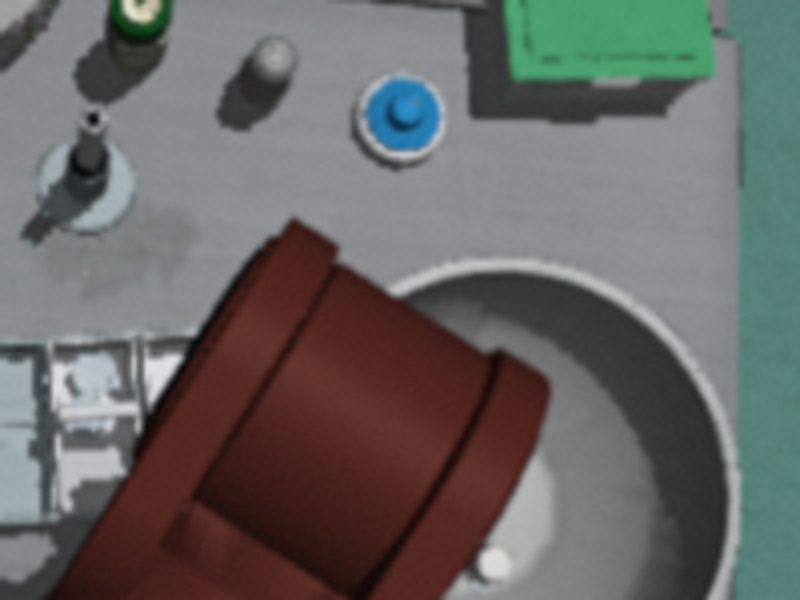

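View pics/i_sc.png

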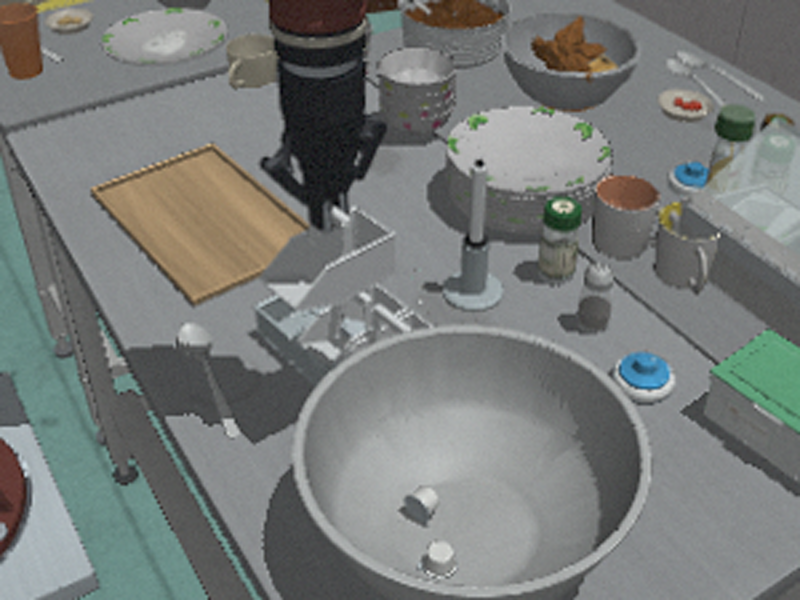

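Two cups are in the bowl, at (422,502) and (438,560). Contact with the tray came at the expected height, so I'll release and look again from the clear side.

```bash
python3 - <<'E'
from h import *
robot.set_gripper(.085); o=st(); p=o["tool_pos"]
robot.line_to([p[0],p[1],.26],.12)
robot.line_to([.42,.45,.32],.25)
i=crop("top",80,130,370,220,2,"j_top"); cv2.imwrite("pics/j_raw.png",i); j=robot.grab_frame("scene");cv2.imwrite("pics/j_sraw.png",j)
st()
overlay("top",i,orglines(ORG)+barlines(ORG),230,205,90,65,8,"j_org")
overlay("scene",j,orglines(ORG)+barlines(ORG),170,165,130,90,6,"j_orgs")
E
```

```text
t21.8 [0.4568 0.4041 0.143 ] F [ 0.36 -0.49 -0.94] w0.0852
 t23.5 [0.42   0.4494 0.3183] F [-0.    0.09 -0.15] w0.0853
```

View pics/j_top.png

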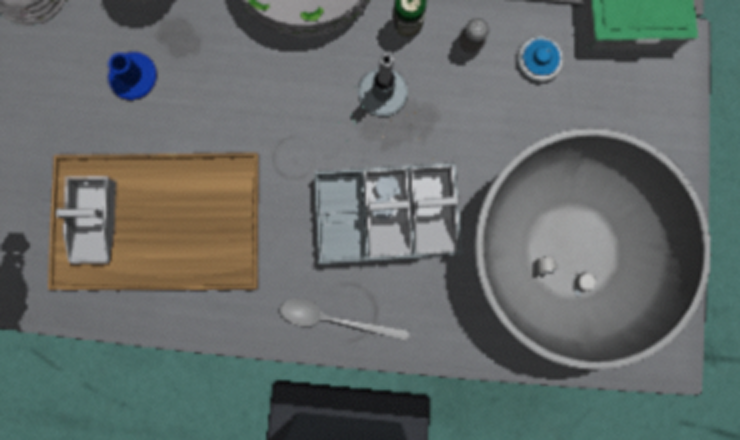

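View pics/j_org.png

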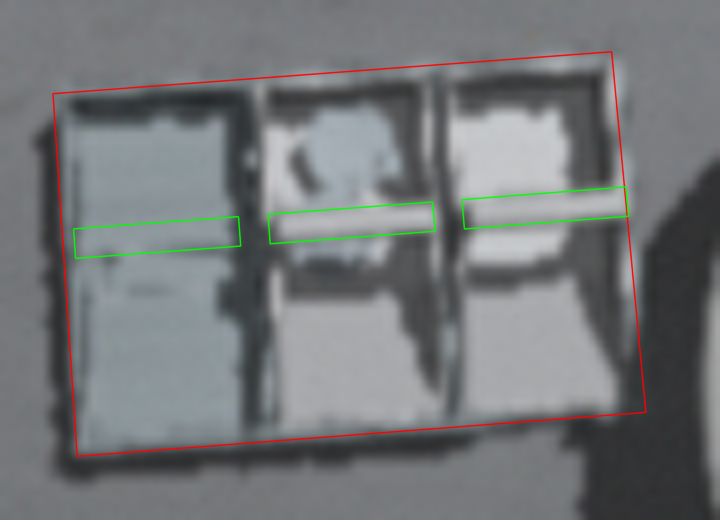

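View pics/j_orgs.png

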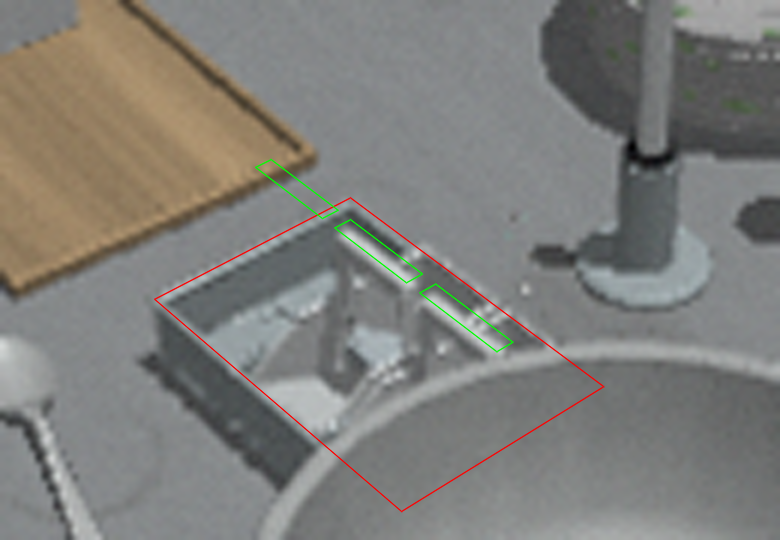

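```bash
cat >> h.py <<'E'
def grasp(c):
    b=T(ORG,[(.005,c,0)])[0]; r=rpy(down(ORG[2]))
    robot.move_pose([b[0],b[1],.28],r)
    print(robot.line_to([b[0],b[1],.148],.12,guard=8)); robot.set_gripper(0.0); o=st("grip"); p=o["tool_pos"]
    robot.line_to([p[0],p[1],p[2]+.06],.06); st("up")
    robot.line_to([p[0],p[1],.32],.12); robot.pause(.2); st("lifted")
E
python3 - <<'E'
from h import *
grasp(0)
j=crop("scene",100,60,300,225,8/3,"k_sc"); i=crop("top",80,130,370,220,2,"k_top")
E
```

```text
False
grip t27.2 [ 0.5097 -0.0243  0.1481] F [-2.21 -0.75  2.77] w0.0087
up t28.3 [ 0.5095 -0.0242  0.2076] F [-0.06 -0.28 -1.27] w0.0090
lifted t29.6 [ 0.5095 -0.0242  0.3193] F [-0.13 -0.22 -1.39] w0.0087
```

View pics/k_sc.png

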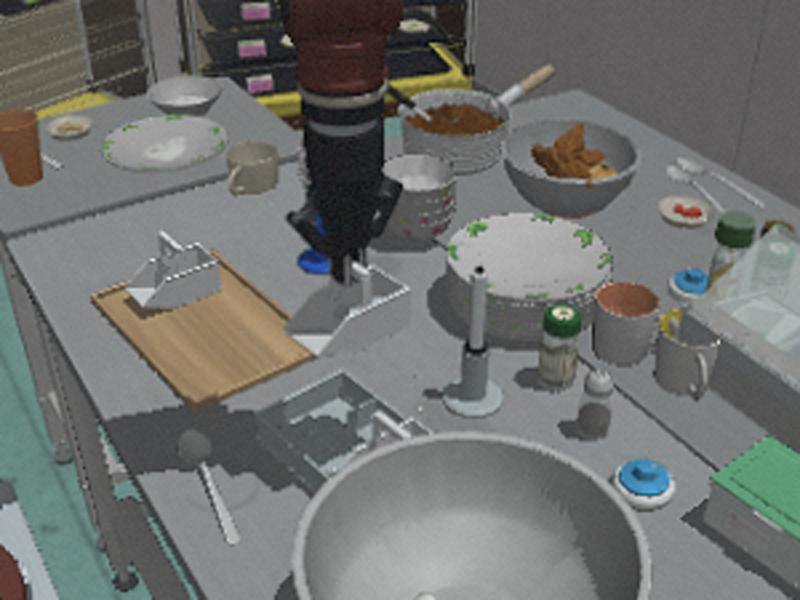

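View pics/k_top.png

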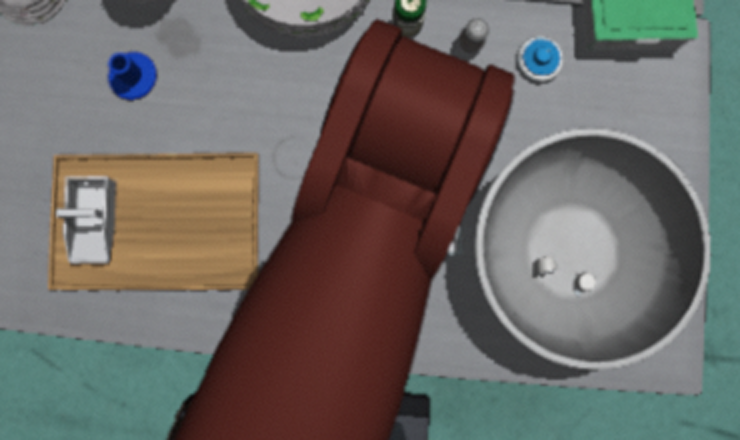

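Bin 2 is held clear of its cell (370,300), and the bowl hasn't moved (left rim at col 480). Pouring.

```bash
python3 - <<'E'
from h import *
pour((.477,-.302),ORG[2])
unpour((.477,-.302),ORG[2],"l")
E
```

```text
over bowl t31.2 [ 0.551  -0.2887  0.3172] F [-0.01  0.34 -1.56] w0.0088
30 t32.9 [ 0.485  -0.3008  0.2465] F [ 0.61  0.16 -1.42] w0.0091
45 t33.7 [ 0.4508 -0.3067  0.2413] F [-0.4   0.33 -1.22] w0.0091
58 t35.0 [ 0.4231 -0.3114  0.2295] F [ 0.48 -0.29 -1.35] w0.0089
```

View pics/l_sc.png

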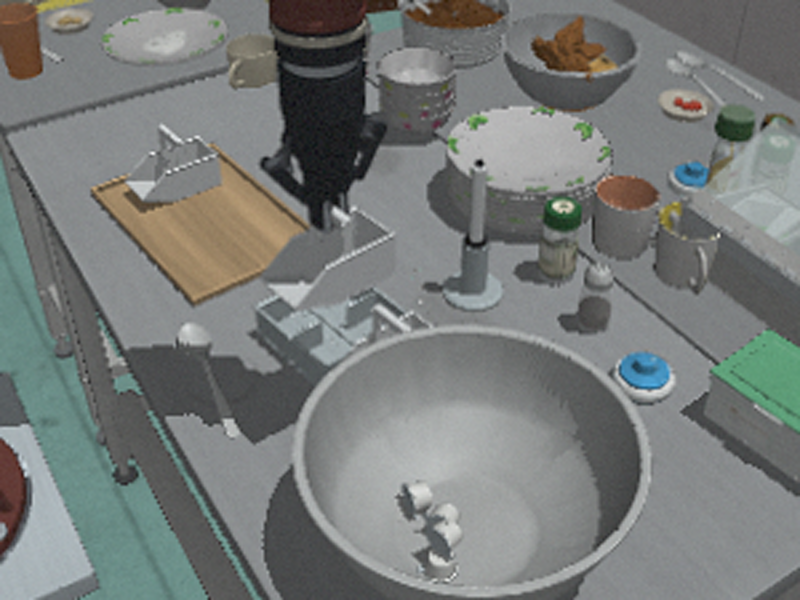

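Four cups are in the bowl, between (415,495) and (440,565). Placing bin 2 in the middle slot.

```bash
python3 - <<'E'
from h import *
place(0)
robot.set_gripper(.085); o=st(); p=o["tool_pos"]
robot.line_to([p[0],p[1],.26],.12)
robot.line_to([.42,.45,.32],.25)
i=crop("top",80,130,370,220,2,"m_top"); cv2.imwrite("pics/m_raw.png",i); j=robot.grab_frame("scene");cv2.imwrite("pics/m_sraw.png",j)
overlay("top",i,orglines(ORG)+barlines(ORG),230,205,90,65,8,"m_org")
E
```

```text
pre t42.2 [0.4674 0.3152 0.1658] F [ 0.1  -0.97 -1.15] w0.0088
True
down t43.2 [0.4668 0.315  0.144 ] F [0.03 0.23 4.72] w0.0086
 t43.9 [0.4662 0.3147 0.1431] F [-0.36  0.77 -1.01] w0.0851
```

View pics/m_top.png

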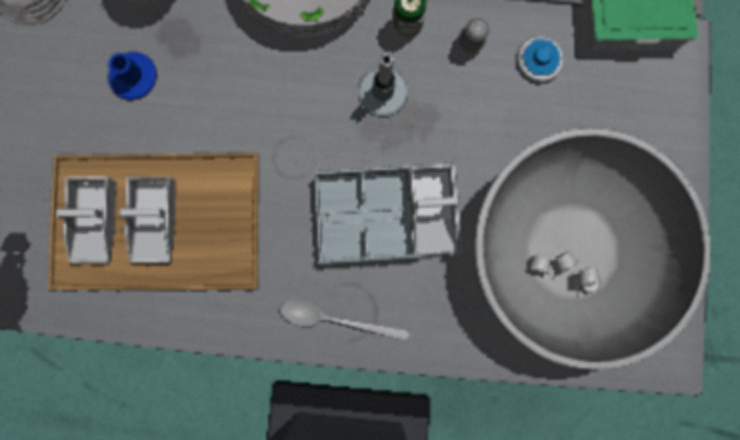

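View pics/m_org.png

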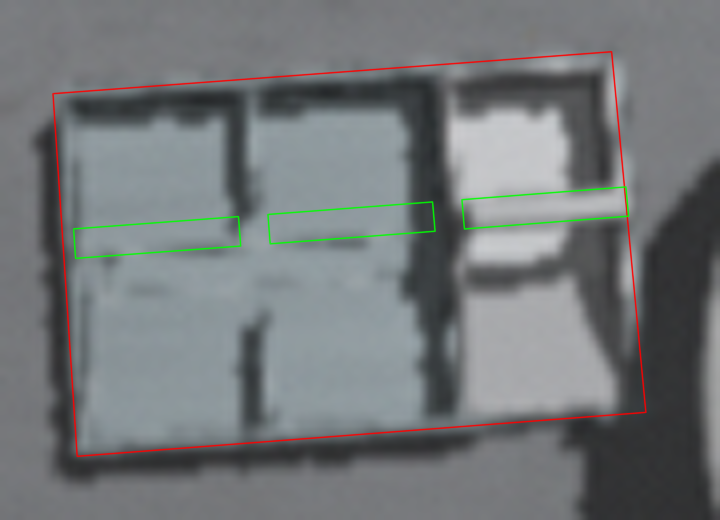

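Bins 1 and 2 stand on the tray, and the bowl is where it was (cols 480–708). Bin 3 looks empty, but I'll tip it anyway in case something is hidden under the bail.

```bash
python3 - <<'E'
from h import *
grasp(-.066)
i=crop("top",80,130,370,220,2,"n_top")
E
```

```text
False
grip t49.8 [ 0.5207 -0.0893  0.148 ] F [-3.78 -0.7   2.27] w0.0090
up t51.0 [ 0.5205 -0.0893  0.2075] F [ 1.01 -0.56 -2.05] w0.0089
lifted t52.2 [ 0.5204 -0.0892  0.3193] F [ 0.23 -1.18 -0.08] w0.0089
```

View pics/n_top.png

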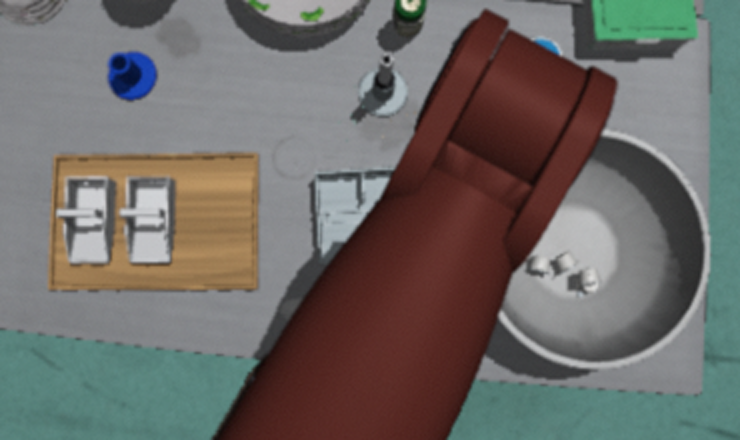

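The bowl hasn't moved (right rim col 708) and neither have the tray bins. Tipping bin 3, then placing it.

```bash
python3 - <<'E'
from h import *
pour((.477,-.302),ORG[2])
unpour((.477,-.302),ORG[2],"o")
E
```

```text
over bowl t53.4 [ 0.5509 -0.2888  0.3172] F [-0.06  0.17 -1.41] w0.0090
30 t55.1 [ 0.485  -0.3008  0.2465] F [-0.42  0.37 -1.39] w0.0090
45 t56.0 [ 0.4508 -0.3066  0.2412] F [ 0.14  0.27 -1.88] w0.0089
58 t57.2 [ 0.4231 -0.3114  0.2295] F [ 0.64  1.06 -1.28] w0.0089
```

View pics/o_sc.png

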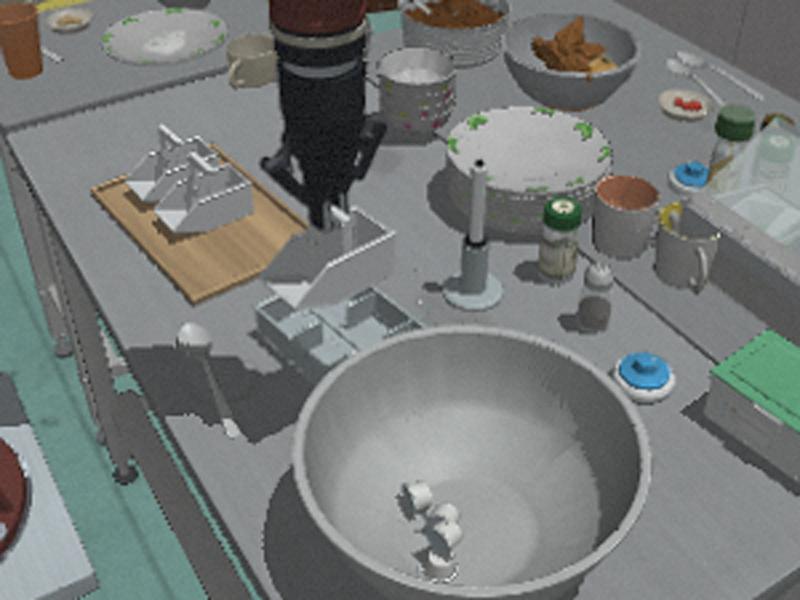

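Still four cups in the bowl, so bin 3 was empty.

```bash
python3 - <<'E'
from h import *
place(-.09)
robot.set_gripper(.085); o=st(); p=o["tool_pos"]
robot.line_to([p[0],p[1],.26],.12)
robot.line_to([.42,.45,.32],.25)
i=crop("top",80,130,370,220,2,"q_top"); cv2.imwrite("pics/q_raw.png",i); j=robot.grab_frame("scene");cv2.imwrite("pics/q_sraw.png",j)
overlay("top",i,[],230,205,90,65,8,"q_org")
overlay("scene",j,[],190,150,100,75,8,"q_sorg")
overlay("top",i,[],250,150,50,50,12,"q_br"); overlay("scene",j,[],255,150,50,70,8,"q_sbr")
E
```

```text
pre t64.1 [0.4768 0.2256 0.1658] F [-0.07 -0.54 -1.87] w0.0091
True
down t65.1 [0.4762 0.2255 0.1435] F [-0.67  0.81  4.39] w0.0087
 t65.8 [0.4756 0.2254 0.1426] F [0.17 0.23 0.46] w0.0850
```

View pics/q_top.png

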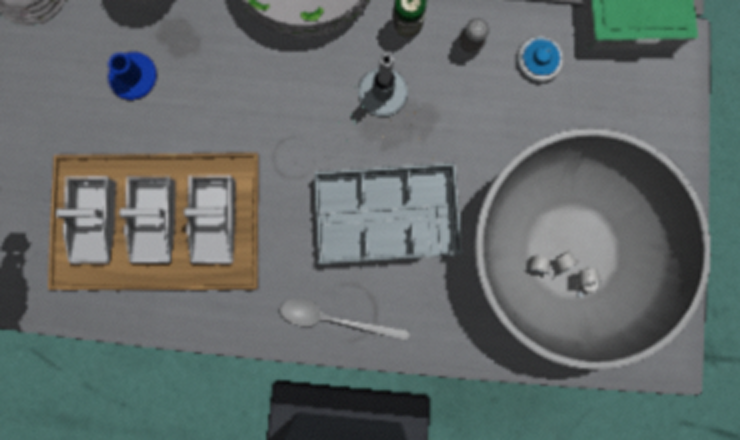

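View pics/q_org.png

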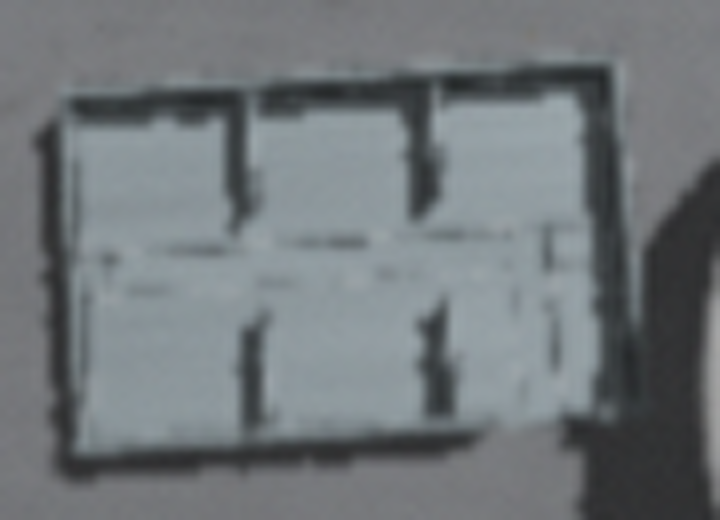

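View pics/q_sorg.png

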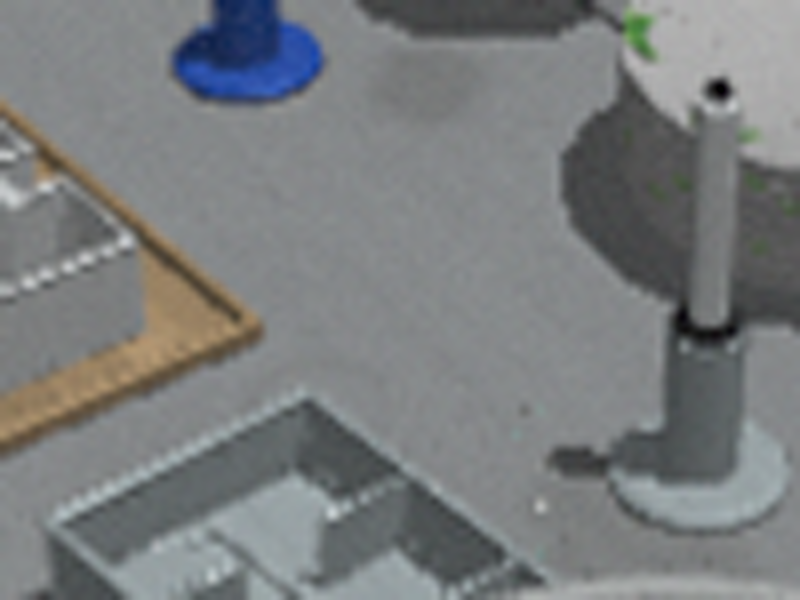

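View pics/q_br.png

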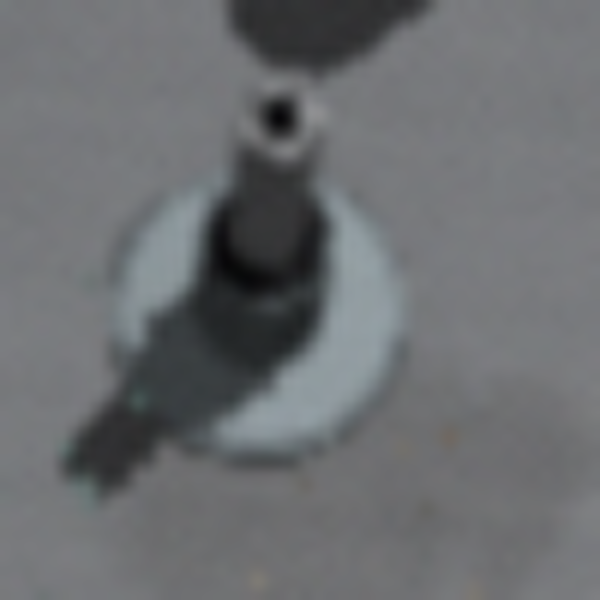

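View pics/q_sbr.png

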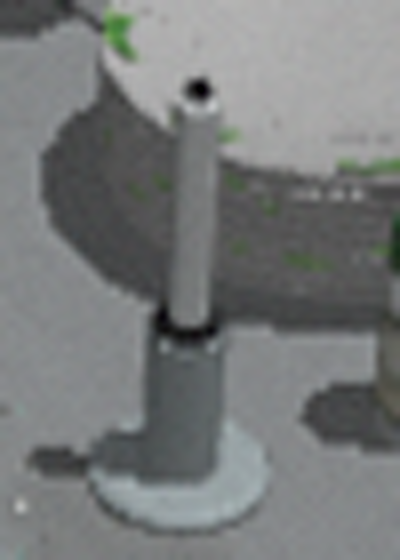

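```bash
python3 - <<'E'
from h import *
i=cv2.imread("pics/q_raw.png");j=cv2.imread("pics/q_sraw.png")
W=.007
def gut(p,z=.008):
    a=T(p,[(W,.088,z),(W,-.066-W,z),(-.0645,-.066-W,z)]); b=T(p,[(W,.088,z),(-W,.088,z),(-W,-.066+W,z),(-.0645,-.066+W,z)])
    return [(a,(0,255,0)),(b,(0,255,0))]
overlay("top",i,orglines(ORG)+gut(ORG),230,205,90,65,8,"r_org")
overlay("scene",j,orglines(ORG)+gut(ORG),185,180,80,60,10,"r_sorg")
for v in range(166,190,4): print(v,j[v,272:288].mean(1).astype(int))
s=lambda u,v:(255+(u+.5)/8-.5,150+(v+.5)/8-.5); t=lambda u,v:(250+(u+.5)/12-.5,150+(v+.5)/12-.5)
print("top",tri(s(199,90),t(280,116)))
print("foot",onz("top",[t(262,316)],.003),onz("scene",[s(182,474)],.003))
print("collar",tri(s(187,328),t(267,232)))
cv2.imwrite("pics/r_h.png",cv2.resize(j[155:200,265:300],None,fx=16,fy=12,interpolation=cv2.INTER_NEAREST))
cv2.imwrite("pics/r_t.png",cv2.resize(i[150:190,255:285],None,fx=18,fy=14,interpolation=cv2.INTER_NEAREST))
E
```

```text
166 [ 93  87  79  95 111 100 111 119 121 120 121 129 138 159 162 160]
170 [ 87  88  84  83  82  99 114 116 120 126  91  78  96 127 133 147]
174 [ 73  79  83  86  85 101 117 117 120 117  90  86  90  94  86  83]
178 [ 80  82  85  88  85 109 113 118 121 117  91  88  82  84  81  82]
182 [ 71  72  71  72  85 107 114 119 121 104  87  87  88  91  85  87]
186 [ 76  67  68  66  92 111 119 117 123  84  71  73  71  71  71  76]
top (array([ 0.68881234, -0.00390588,  0.18775553]), np.float64(0.0020910062990326366))
foot [[ 0.68862183 -0.00568042  0.003     ]] [[ 0.68518485 -0.00894104  0.003     ]]
collar (array([ 0.69045665, -0.00360961,  0.07396801]), np.float64(0.0044086512305586975))
```

View pics/r_org.png

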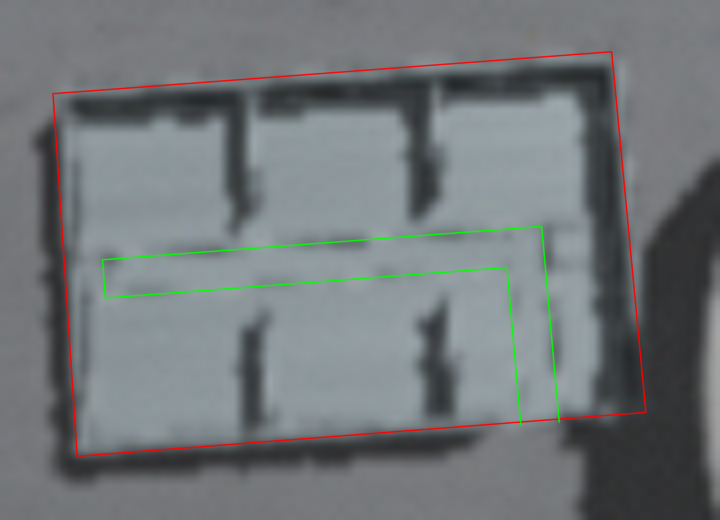

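View pics/r_sorg.png

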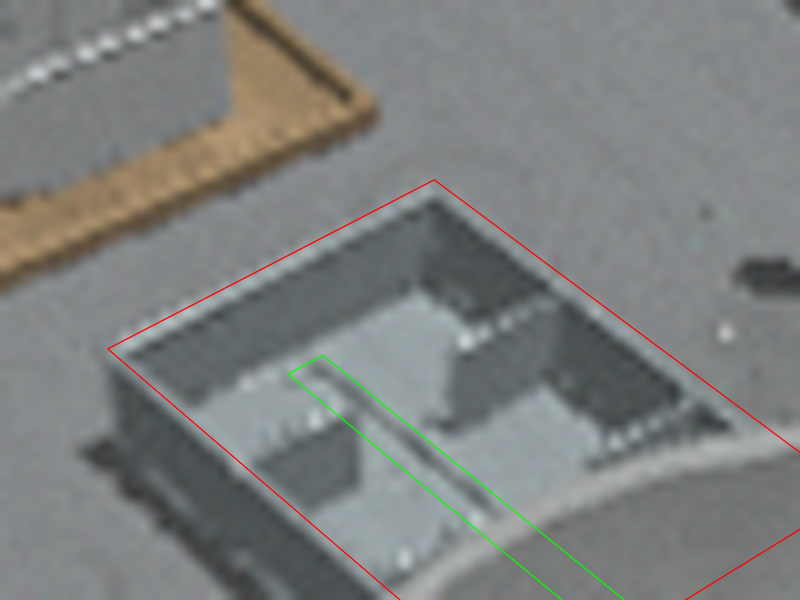

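View pics/r_h.png

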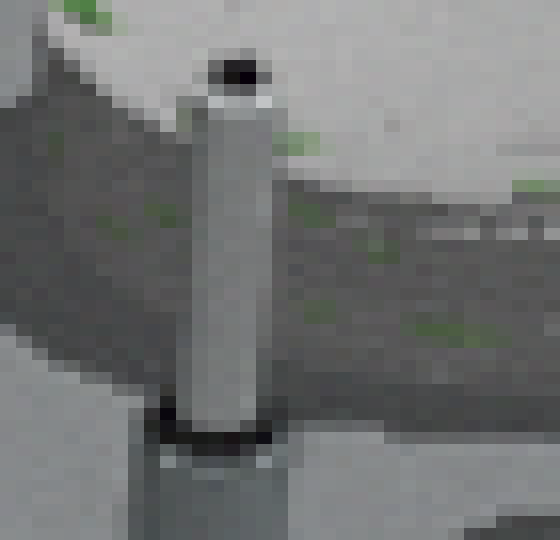

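View pics/r_t.png

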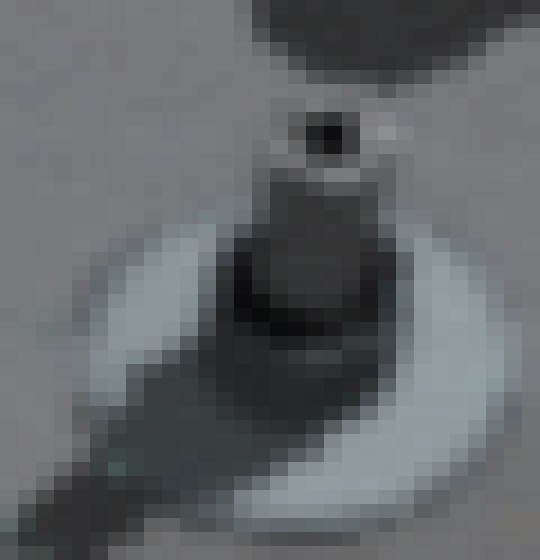

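```bash
python3 - <<'E'
from h import *
i=cv2.imread("pics/q_raw.png");j=cv2.imread("pics/q_sraw.png")
for v in range(155,168): print(v,i[v,264:284].mean(1).astype(int))
print()
for v in range(158,192,2): print(v,j[v,272:288].mean(1).astype(int))
for z in(.09,.13,.18):
  for n in("top","scene"):
    for y in(0,25,54):
      c=T((.688,-.0045,y),[(a,b,z) for a in(-.008,.008) for b in(-.008,.008)]); p=proj(n,c); print(z,n,y,p[:,0].min().round(1),p[:,0].max().round(1),p[:,1].mean().round(1))
E
```

```text
155 [120 121 121 119 121 121 119 107  84  74  74  68  61  70  82 105 113 120
 122 123]
156 [121 120 119 121 121 121 120 119 118 115 110 105  89 105 114 120 120 121
 119 120]
157 [120 119 120 120 120 120 113 111 121 111 108 119 117 119 121 120 122 120
 119 120]
158 [120 121 121 121 121 119 108  93  66  52  78 128 130 122 119 121 121 119
 119 119]
159 [122 123 123 121 120 117 111  83  33  13  61 130 142 129 120 121 121 121
 119 119]
160 [123 122 123 122 119 112 122 100  45  23  61 120 124 124 123 124 121 120
 120 122]
161 [121 121 120 120 117 105 107 111  82  75  94 115 103 115 123 124 123 123
 123 122]
162 [122 120 121 121 115  96  76  84 102 121 122  97  96 116 121 121 121 121
 122 124]
163 [122 119 121 119 115  89  58  58  70  87  86  76  95 115 120 121 121 120
 120 121]
164 [121 120 119 121 119  86  58  52  52  57  56  68  99 116 118 119 120 122
 123 122]
165 [121 121 124 121 115  79  56  53  53  51  56  72 108 122 122 117 119 121
 123 122]
166 [128 132 137 113  83  56  53  51  53  55  54  60  91 130 133 113 116 121
 122 121]
167 [139 147 139  96  47  41  49  55  53  54  54  49  66
[... 1073 characters left out ...]
 71  76]
188 [142 136  87  32  95 115 118 119 133  68  59  69  71  64  67  69]
190 [139 100  36  21  47  97 108 111  77  38  57  86 100  98  97 101]
0.09 top 0 268.7 274.9 169.0
0.09 top 25 268.1 275.4 169.0
0.09 top 54 267.8 275.8 169.0
0.09 scene 0 274.9 281.8 186.8
0.09 scene 25 274.9 281.8 186.8
0.09 scene 54 275.8 280.9 186.8
0.13 top 0 269.0 275.4 165.5
0.13 top 25 268.4 276.0 165.5
0.13 top 54 268.1 276.4 165.5
0.13 scene 0 275.3 282.4 176.5
0.13 scene 25 275.4 282.4 176.5
0.13 scene 54 276.2 281.5 176.5
0.18 top 0 269.4 276.1 160.7
0.18 top 25 268.8 276.7 160.7
0.18 top 54 268.4 277.1 160.7
0.18 scene 0 275.9 283.2 163.0
0.18 scene 25 276.0 283.1 163.0
0.18 scene 54 276.9 282.2 163.0
```

```bash
python3 - <<'E'
from h import *
i=cv2.imread("pics/q_raw.png")
c=i[208:270,234:316]; c=np.clip((c.astype(float)-30)*1.7,0,255).astype(np.uint8)
im=cv2.resize(c,None,fx=9.5,fy=9.5,interpolation=cv2.INTER_NEAREST)
for k in range(0,82,10): cv2.putText(im,str(234+k),(int(k*9.5),8),0,.3,(0,0,255)); 
for k in range(0,62,10): cv2.putText(im,str(208+k),(0,int(k*9.5)+8),0,.3,(0,0,255))
cv2.imwrite("pics/s.png",im)
E
```

```text
(no output)
```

View pics/s.png

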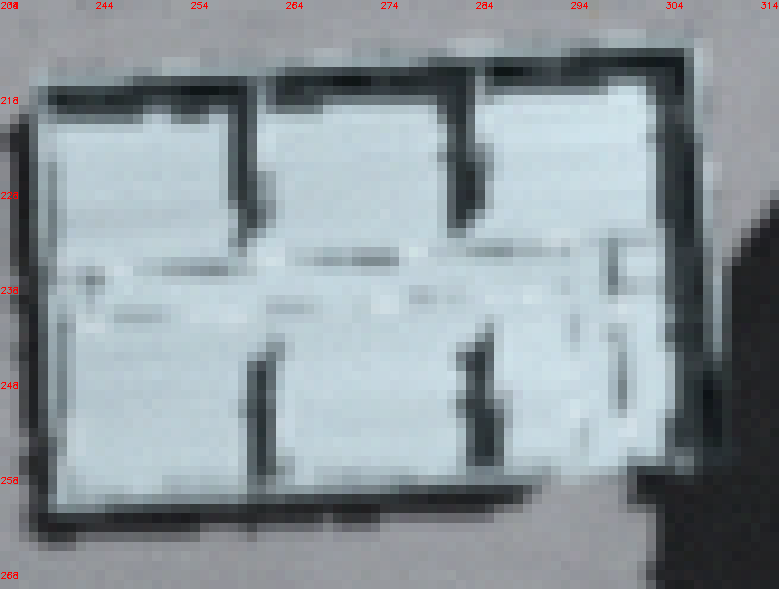

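```bash
python3 - <<'E'
from h import *
r=rpy(down(78)); print(robot.ik((.688,-.0045,.31),r),robot.ik((.688,-.0045,.197),r))
robot.move_pose([.60,.1,.33],r)
robot.move_pose([.688,-.0045,.30],r); st("above")
print(robot.line_to([.688,-.0045,.197],.1,guard=6)); st("at")
i=crop("top",220,110,120,100,6,"t_top"); j=crop("scene",220,120,110,110,5,"t_sc")
E
```

```text
[-11.23231059  22.30217839  24.98491584  92.68273745   0.
   0.76768941] [-11.23231059  21.76749768  12.58155102  80.81405334   0.
   0.76768941]
above t70.4 [ 0.688  -0.0043  0.2995] F [0.06 0.7  0.62] w0.0850
False
at t71.6 [ 0.6884 -0.0046  0.198 ] F [0.66 0.28 0.16] w0.0850
```

View pics/t_sc.png

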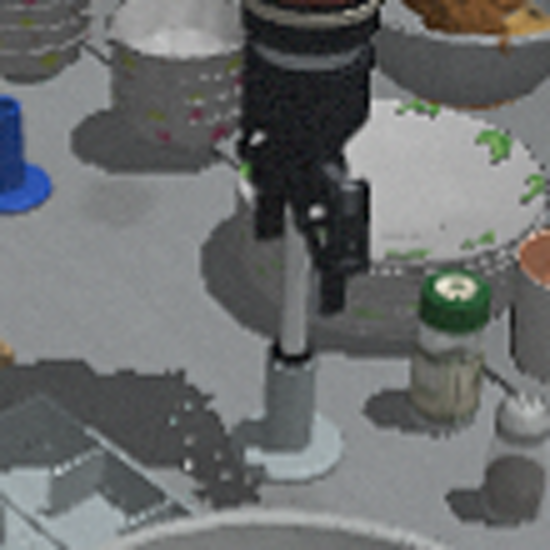

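The fingers straddle the handle at (293,260). Closing and lifting.

```bash
python3 - <<'E'
from h import *
robot.pause(.3); f0=st("pre")["ft_force"]
robot.set_gripper(0.0); robot.pause(.3); o=st("grip"); print(o["torque"]); p=o["tool_pos"]
robot.line_to([p[0],p[1],p[2]+.1],.06); robot.pause(.2); st("up")
i=crop("top",220,110,120,100,6,"u_top"); j=crop("scene",220,90,110,130,4.6,"u_sc")
E
```

```text
pre t72.0 [ 0.6881 -0.0045  0.1972] F [ 0.41 -0.2   0.23] w0.0852
grip t72.9 [ 0.6881 -0.0045  0.1971] F [-0.38  0.28  1.38] w0.0167
[ 0.01290214 -0.06970457  0.02522919]
up t75.0 [ 0.688  -0.0045  0.297 ] F [-0.46 -0.16 -1.06] w0.0166
```

View pics/u_sc.png

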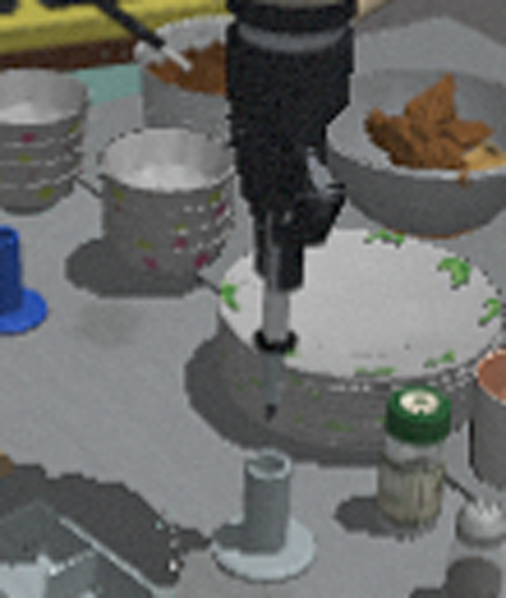

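View pics/u_top.png

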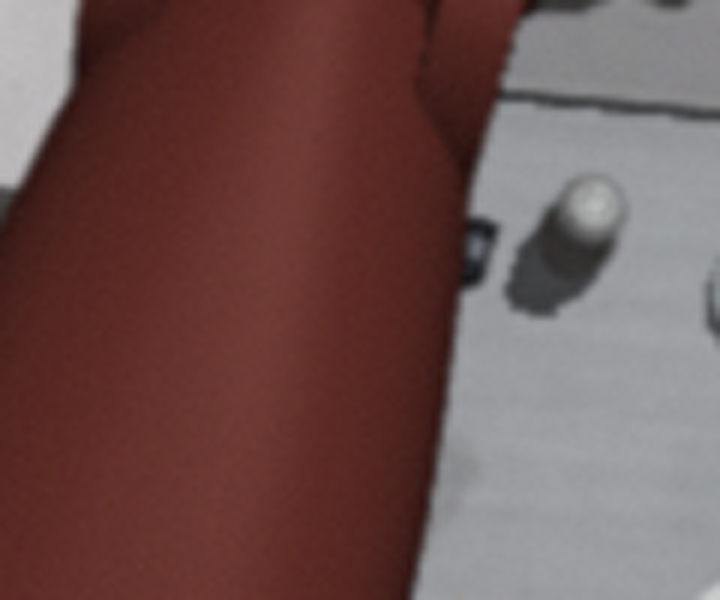

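```bash
python3 - <<'E'
from h import *
s=lambda u,v:(220+(u+.5)/4.6-.5,90+(v+.5)/4.6-.5)
print("tip",onz("scene",[s(270,418)],.116),"mouth",onz("scene",[s(267,461)],.078), "collar",onz("scene",[s(275,343)],.1805))
E
```

```text
tip [[ 0.68592618 -0.00539274  0.116     ]] mouth [[ 0.68641394 -0.00377657  0.078     ]] collar [[ 0.68348762 -0.01004916  0.1805    ]]
```

```bash
cat >> h.py <<'E'
ORG2=(.5042,-.0258,9.2); TIP=.1811
E
python3 - <<'E'
from h import *
a=T(ORG2,[(0,.078,0)])[0]
robot.line_to([a[0],a[1],.297],.2); robot.line_to([a[0],a[1],TIP+.016],.1); robot.pause(.2); st("hover")
j=robot.grab_frame("scene"); cv2.imwrite("pics/v_s.png",j)
overlay("scene",j,[],185,180,80,60,10,"v_sc")
i=crop("top",210,170,120,110,6,"v_top")
E
```

```text
hover t77.6 [0.492  0.0512 0.1977] F [-0.21 -0.19 -0.51] w0.0169
```

View pics/v_sc.png

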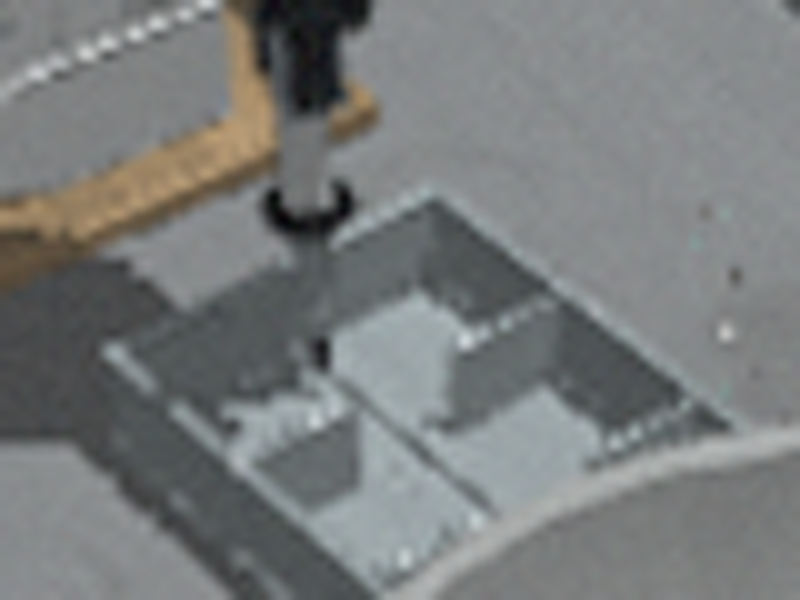

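View pics/v_top.png

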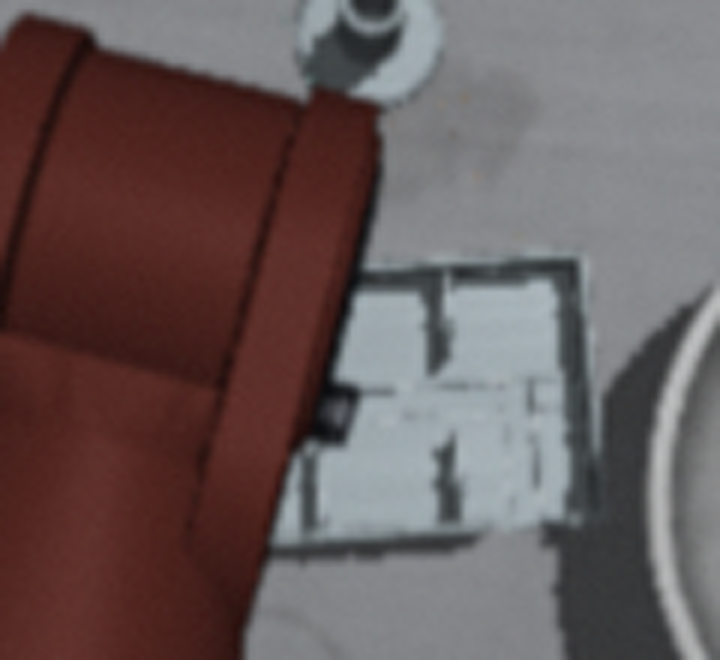

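The scene view has the tuft tip at (319,365), which projects to about 1 mm from the gutter's centre line near its closed end. I'll lower it and use contact depth to check that it is in the groove.

```bash
cat >> h.py <<'E'
def fa(n=12):
    F=[];
    for _ in range(n): robot.pause(.03); F.append(robot.observe()["ft_force"])
    return np.mean(F,0)
E
python3 - <<'E'
from h import *
a=T(ORG2,[(0,.079,0)])[0]
robot.line_to([a[0],a[1],TIP+.016],.05); f0=fa(); print("air",f0.round(2))
for t in(.0055,.003,.0005,-.001):
    robot.line_to([a[0],a[1],TIP+t],.03); f=fa(); print(t,(f-f0).round(2),robot.observe()["tool_pos"].round(4))
E
```

```text
air [ 0.08  0.13 -0.84]
0.0055 [-0.09  0.1   0.2 ] [0.4916 0.0522 0.1867]
0.003 [ 0.32 -0.18  1.12] [0.4916 0.0522 0.1842]
0.0005 [-0.15  0.03  2.02] [0.4916 0.0522 0.1816]
-0.001 [ 0.16 -0.27  2.47] [0.4916 0.0522 0.1801]
```

Contact came at tip z of about 4 mm, which is the groove bottom, and the press is about 5 mm. Sweeping at 3 cm/s.

```bash
python3 - <<'E'
from h import *
f0=np.array([.08,.13,-.84])
def go(x,y,v=.03):
    a=T(ORG2,[(x,y,0)])[0]; robot.line_to([a[0],a[1],TIP-.001],v)
    o=robot.observe(); f=fa(4)-f0; print((x,y),"t%.1f"%o["time"],(o["ft_force"]-f0).round(2),f.round(2),o["tool_pos"].round(4))
for y in(.05,.02,-.01,-.04,-.067): go(0,y)
E
```

```text
(0, 0.05) t82.3 [ 0.11 -0.42  1.7 ] [ 0.02 -0.63  2.39] [0.4962 0.0235 0.1801]
(0, 0.02) t83.6 [-0.62 -0.12  2.03] [ 0.07 -0.65  2.3 ] [ 0.501  -0.0061  0.1801]
(0, -0.01) t84.9 [-0.69 -0.67  2.92] [-0.53 -1.01  1.95] [ 0.5058 -0.0357  0.1801]
(0, -0.04) t86.1 [-0.8  -0.27  2.08] [-0.06 -0.38  2.67] [ 0.5106 -0.0653  0.1801]
(0, -0.067) t87.3 [-0.78 -0.96  3.27] [-0.3  -0.87  2.14] [ 0.5149 -0.092   0.1802]
```

```bash
python3 - <<'E'
from h import *
f0=np.array([.08,.13,-.84])
def go(x,y,v=.03):
    a=T(ORG2,[(x,y,0)])[0]; robot.line_to([a[0],a[1],TIP-.001],v)
    o=robot.observe(); f=fa(4)-f0; print((x,y),"t%.1f"%o["time"],(o["ft_force"]-f0).round(2),f.round(2),o["tool_pos"].round(4))
for x in(-.02,-.04,-.055,-.0645,-.076): go(x,-.067)
i=crop("top",210,170,150,120,5,"w_top")
j=crop("scene",180,150,130,100,6,"w_sc")
E
```

```text
(-0.02, -0.067) t88.3 [-0.64 -0.29  1.99] [-0.28 -0.55  2.42] [ 0.4951 -0.0952  0.1801]
(-0.04, -0.067) t89.2 [ 0.47 -0.31  1.95] [-0.45 -0.32  2.01] [ 0.4754 -0.0984  0.1801]
(-0.055, -0.067) t90.0 [-1.2   0.01  3.08] [-0.94 -0.62  1.86] [ 0.4605 -0.1008  0.1801]
(-0.0645, -0.067) t90.6 [-1.02 -0.34  1.64] [-0.86 -0.17  2.02] [ 0.451  -0.1023  0.1801]
(-0.076, -0.067) t91.3 [-0.91 -0.48  1.06] [-0.76 -0.16  1.29] [ 0.4396 -0.1041  0.18  ]
```

View pics/w_top.png

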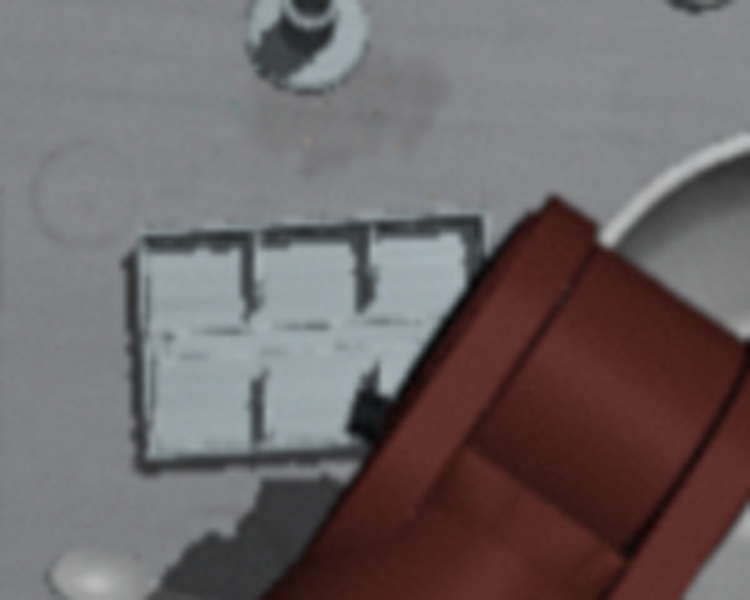

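The force stayed near 2.2 N through the gutter (riding on the floor would read about 3.3 N) and fell to 1.3 N past the notch, as expected on the table. Now returning the brush.

```bash
python3 - <<'E'
from h import *
p=robot.observe()["tool_pos"]
robot.line_to([p[0],p[1],.30],.12); robot.line_to([.688,-.0045,.30],.2); robot.pause(.3); st("over")
j=crop("scene",220,90,110,130,4.6,"x_sc")
E
```

```text
over t94.4 [ 0.6878 -0.0047  0.3003] F [ 0.09 -0.4  -0.18] w0.0166
```

View pics/x_sc.png

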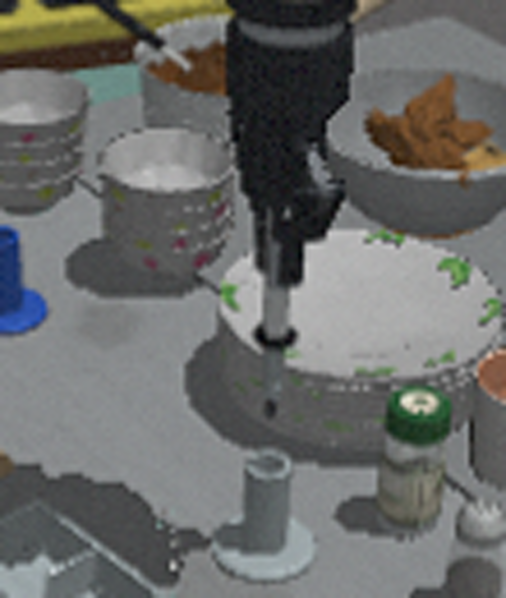

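The brush is over the mouth in the same picture position as when it was lifted: tip (270,412), mouth (267,460). Lowering.

```bash
python3 - <<'E'
from h import *
print(robot.line_to([.6881,-.0045,.207],.08,guard=5)); robot.pause(.2); st()
print(robot.line_to([.6881,-.0045,.1955],.015,guard=3)); st("seated")
robot.set_gripper(.085); robot.pause(.3); st("open"); p=robot.observe()["tool_pos"]
robot.line_to([p[0],p[1],.31],.1)
robot.move_pose([.55,.2,.33],rpy(down(78))); robot.line_to([.40,.45,.33],.25); robot.pause(.5)
i=robot.grab_frame("top"); j=robot.grab_frame("scene"); st()
cv2.imwrite("pics/y_top.png",cv2.resize(i,(800,600))); cv2.imwrite("pics/y_sc.png",cv2.resize(j[80:384,60:465],(800,600)))
E
```

```text
False
 t96.0 [ 0.6883 -0.0045  0.2074] F [-0.05 -1.02 -1.24] w0.0164
True
seated t96.6 [ 0.688  -0.0045  0.1971] F [-1.54  0.23  4.48] w0.0165
open t97.6 [ 0.6876 -0.0044  0.1961] F [0.42 0.36 0.11] w0.0850
 t101.8 [0.4  0.45 0.33] F [ 0.56 -0.14 -0.83] w0.0848
```

View pics/y_top.png

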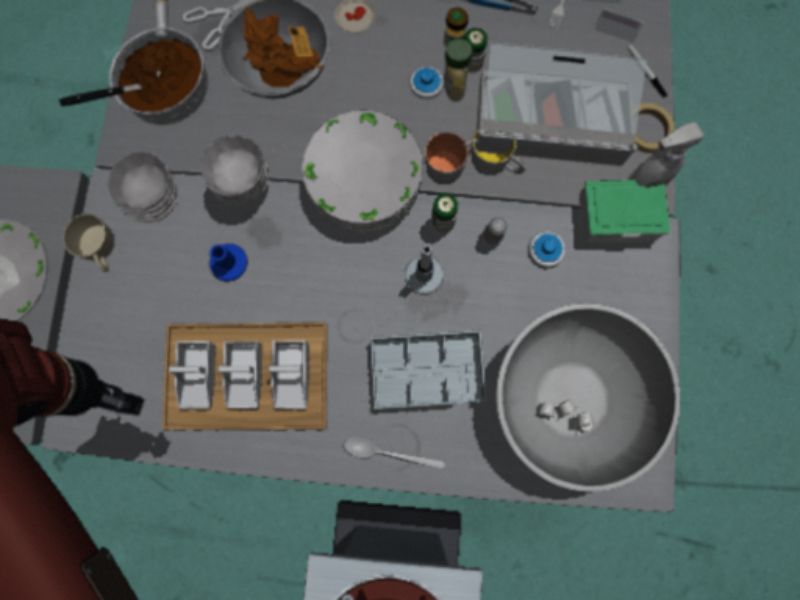

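View pics/y_sc.png

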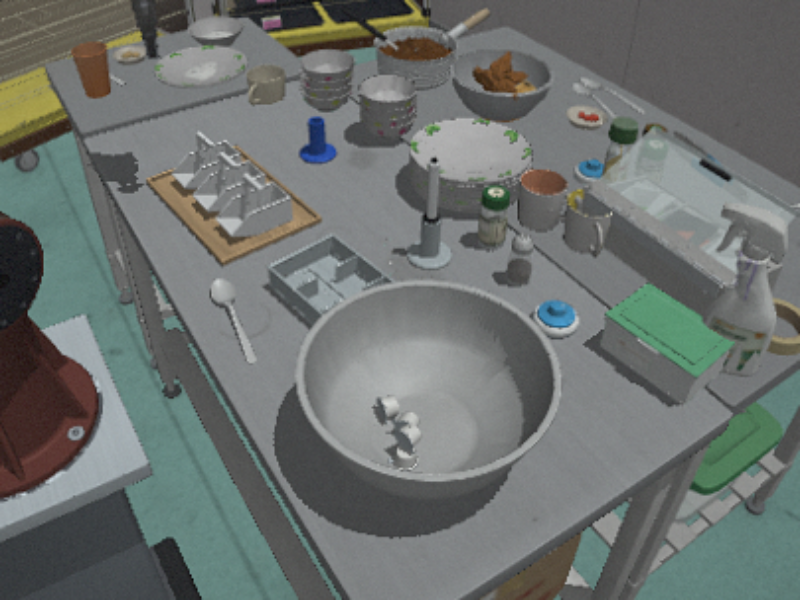

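Everything is in place: three upright, empty bins on the tray, four cups in the bowl around (565,412), the brush hung at (424,265), and the bystanders not moved. Handing in.

```bash
python3 -c "
from plant import robot
robot.job_done(); print(robot.observe()['time'])"
```

```text
the job is handed in; nothing more can be done
the job is handed in; nothing more can be done
```

I finished the job and handed it in at about 102 s of the 210 s allowed.

- **Bins and cups:** I lifted each of the three bins straight up and tipped it over the steel bowl. I then set each one upright on the tray in its own slot, with a slow, force-guarded touchdown (peak reading under 5 N). Four cups came out, two from bin 1 and two from bin 2. Bin 3 looked empty; I tipped it anyway and nothing came out.
- **Gutter:** I drew the brush at about 3 cm/s from the closed end, round the bend and out past the notch, stopping for about 0.1 s every few centimetres to read the force. Averaged at those stops, the bristle force was about 1.9–2.7 N (4–6 mm pressed), and it fell to 1.3 N beyond the frame.
- **Brush:** It is hung back in its steel stand. The collar touched down at the same height it was gripped at.

**Last checks:** The final pictures from both cameras show three empty bins upright on the tray, all four cups in the bowl, and the brush hanging in its stand. The bowl, salt, timer, pepper and spoon have not moved.

**What disagreed or could not be seen:**
- The top and scene views differed by about 2 mm on the gutter's position, so I used a compromise line.
- In the short leg to the notch the arm and the bowl's rim hid the brush tip from both cameras, so the force readings and the arm's own position are the only evidence there.
- I saw no sign of a knocked bowl or bin.

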